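# Fetch the last tin from the gated chute with the reach hook

## Robot

A 6-joint arm with a two-finger parallel gripper is mounted at the origin on a cart in front of the work surface, level with it; the furniture and walls round the work are solid. World frame = base frame: x ahead of the robot, y to its left, z up, the work surface at z = 0. Lengths are in m, angles in rad, forces in N, time in s.
With the tool pointing down it reaches from about 0.25 to 0.8 m from the base axis. Payload 8.5 kg.
Tool frame: the origin (TCP) lies midway between the tips of the shut fingers; the grasp point (between the pads) lies 19 mm behind it; z points along the fingers, y is the direction in which the jaws open and shut (so a half turn about z gives the same grasp; the last joint's range is limited). The gripper opens to 85 mm and grips with 20 to 120 N. Pads are 22 mm wide; open, the fingers measure 114 mm over their backs; the gripper's body (76 mm by 85 mm) begins 54 mm behind the grasp point. The pads swing forward as they close: fully open they stand 13 mm farther back than shut.
Start: joints at [1.23, 0.238, -0.013, 1.319, 0, 1.571], TCP at [0.175, 0.495, 0.206] pointing down, gripper open.
Joint ranges: [-2.66, 2.66], [-1.03, 1.9], [-1.14, 1.46], [-1.82, 2.27], [-1.45, 1.34], [-3.14, 3.14]. Speed limits (rad/s): [2.22, 2.22, 2.79, 3.14, 3.14, 3.14].

## Interface

Orientations are given as a 3x3 rotation matrix whose columns are the frame's x, y, z axes.
In Python, from station import monitor, vision, ticket gives the robot as it stands.
- The arm moves only by the tool step_arm, never from a script. Its argument "commands" is one flat list of numbers, 7 for each row, row after row: the shift along the tool's x, y, z in units of 25 mm (1.0 is 25 mm), then the turn, a rotation vector about the tool's x, y, z in units of 8 degrees (1.0 is 8 degrees), then the closure, from 0 (fully open) to 1 (shut). A call has 1 to 8 rows; each row is the pose to reach, as a shift and turn from the pose commanded when the call began, along the tool's axes at that moment; what a row does not reach only later rows make up. A row lasts 1/10 s, in which the tool goes at most 50 mm and 8.59 degrees, less where a joint would pass 70% of its speed; a pose out of reach is approached as far as the arm can. A call with a gripper value outside its range is refused whole. The fingers move at their own pace and stop on an object; the grip force is fixed at half the most. Time passes only in rows, so rows that repeat a pose let the fingers close. It gives the time, the measured TCP pose, the force and the opening at its end, in the units of the state.
- monitor.state(): the state, without advancing time (a new reading comes with each control period).
- vision.read_camera(name): name is "scene" or "top" or "wrist"; returns (picture, depth): 480x640x3 uint8, blue, green, red; 480x640 float32, m along the optical axis (not along the pixel's ray), 0 where there is no reading.
- vision.camera_params(name): a dict with "fx", "fy", "cx", "cy" (pixels), "R" (3x3) and "t" (3): a world point X has camera coordinates R X + t. Camera axes: x right, y down, z forward; pixel columns grow to the right and rows downward; lengths in m; the calibration is good to about 2 mm. A picture is of the moment at which its call begins: read the wrist's pose just before it. camera_params takes no time and is no camera call; for the wrist camera it gives the pose at the moment of the call.
- ticket.finish_job(): hands the job in, once; it reports no verdict.
Trained networks look in the newest picture that a camera, given by its name, has taken for a name from the list of things; names that differ only in an ending like _2 or _b are one class to them, and where a whole thing is asked for, a point or a joint stands for the part that bears it (a point fixed in the world has none). Each returns a list of dicts, best first, with "confidence" (0 to 1); they miss things now and then, are a little off and sometimes report something else, mostly with a low value. They report only what shows in the picture. A call takes as long as a camera call.
- vision.silhouettes(camera, target): "region" (480x640 bool, what is visible of it) and "box" ([left, top, right, bottom] in pixels, round what is visible of it).
- vision.tip_of(camera, target): "uv" ([column, row] in pixels: a listed point, or the origin of a listed thing).
The state is a dict: "time_s": time; "joints": joint angles; "joint_vel": joint speeds; "joint_torque": joint torques, N m; "tcp_pos": TCP position; "orientation": TCP orientation; "contact_force": force on the tool from outside, world axes, zero at the start; "torque": the same for the moment, N m; "width": finger opening in m.
Only numpy, scipy, OpenCV 4.12 (cv2) and the standard library are available. Lean on these libraries where they do the work, as an engineer would, in place of code of your own. Each camera call takes 0.05 s, during which the arm holds its last target.

## Task

The last tin lies deep inside the narrow stock chute. Pull the chute's blue gate all the way up, use the reach hook to go in over the tin, drop behind it and draw it right out onto the worktop, clear of the chute; then stand the hook back on the worktop and set the tin flat in the middle of the round wooden board, leaving the gate up.

Things in the scene. Friction and masses are not known exactly. Their poses are not given: they have to be found in the camera images.
- chute: Straight chute fixed to the worktop: grey steel sides and back, roof of six steel straps with 28 mm gaps, no floor (the worktop is its floor). Origin on the worktop at the middle of the mouth; +x leads inwards, z up. Inside 90 wide, 100 high, 210 mm deep; walls, straps 4 mm thick; foot flanges reach 67 mm either side. Gate guides flank the mouth to x = -16 mm, 114 mm high.
- gate (a joint): Height the blue gate plate is raised, m: 0 shut, 0.09 at its top stop. Stiff: about 9 N of sliding friction plus 2.5 N of weight, stays where it is left.
- gate_bar (a point): Middle of the gate's black pull bar, 148 mm up when shut, 6 mm outside the mouth plane, rising with the gate. The bar is 16 mm along the chute, 60 mm across it, 20 mm high; 34 mm of free height between its underside and the chute's roof, with two 8 mm rods from the bar down to the plate.
- picker_handle (a point): Reach hook (loose, 0.25 kg, mostly in its foot) standing on foot and blade. Point on the axis of the upright orange handle, 85 mm above the foot's underside; +x along the level rod to the red blade, z up. Handle 22 mm (x) by 24 mm (y), top at 110 mm; foot 50 x 56 mm, 10 mm high. Rod 8 mm thick, its axis 34 mm above the underside.
- hook_tip (a point): Middle of the lower edge of the red hook blade, 275 mm along +x from the handle axis, level with the underside of the foot; same axes as picker_handle. The blade is an upright plate 6 mm thick (along x), 50 mm wide (along y), 40 mm high from this edge up.
- tin_mid (a point): Centre, half-way up, of the flat sealed oblong tin with rounded corners and blue lid: 63 mm along its x, 105 mm along its y, 24 mm high (z). At the start it lies flat in the chute with its y along the chute, +y pointing inwards.
- disc_top (a point): Middle of the top of the round wooden board, fixed flat on the worktop, 150 mm across, top 20 mm above the worktop. (A glass screen, 0.24 m high, crosses the worktop behind hook and board at about x = 0.61 to 0.64, from y = 0.24 to the right; above and behind it, right of y = -0.33, a display case hangs at x > 0.62 from z = 0.25 up.)

How it is judged:
On the way, in this order (a step that is already met when the one before it is completed fails the run):
1. the gate is raised at least 80 mm, the tin still inside (value of joint gate above 0.08 m and x of tin_mid in the frame of chute above 0.06 m), for 0.2 s.
2. the hook's blade is down behind the tin, inside the chute (x of tin_mid in the frame of chute above 0.04 m and y of hook_tip in the frame of tin_mid above 0.045 m and z of hook_tip in the frame of tin_mid below 0.006 m and x of hook_tip in the frame of chute below 0.21 m), for 0.1 s.
3. the tin has come right out of the chute with the hook still behind it (x of tin_mid in the frame of chute below -0.055 m and y of hook_tip in the frame of tin_mid between 0.04 and 0.11 m and height (world z) of tin_mid below 0.025 m), for 0.1 s.
At the end, for the whole second after the job is handed in: The tin lies flat, lid up, on the round board with its centre within 30 mm of the board's middle; the reach hook stands upright on the worktop on its foot and blade; the gate is still raised at least 80 mm (horizontal distance between tin_mid and disc_top below 0.03 m and z of tin_mid in the frame of disc_top between 0.006 and 0.018 m and angle between each of tin_mid, picker_handle's own z axis and vertical below 0.1 rad and height (world z) of picker_handle between 0.075 and 0.095 m and value of joint gate above 0.08 m); the robot touches nothing.
It also fails if it takes over 72 s, if anything falls off the work surface, if the arm or the gripper's body presses on something with over 40 N, if the wrist force passes 120 N, or if a joint passes its speed limit or range.

## Working session

There is one attempt and no reset: what is moved stays moved. The work goes in short steps, Python scripts to look and compute and a tool call to move; the robot and the scene stay as the last step left them, time stands still between calls to the robot, and variables do not carry over. Pictures are saved under pics/ and viewed, and the job is handed in when it is done.

Besides the shell and the picture viewer there is one more tool, called after ">>>" by a JSON object that holds its "api" and its "payload", one argument or row to a line. step_arm: Moves the arm, as the interface text tells. Its arguments: {"type":"object","properties":{"commands":{"type":"array"}},"required":["commands"]}

```bash
ls; mkdir -p pics
python3 - <<'E'
from station import monitor, vision
import cv2,numpy as np
s=monitor.state();print(s)
for n in ["scene","top"]:
    p,d=vision.read_camera(n);cv2.imwrite(f"pics/{n}0.png",p);np.save(f"pics/{n}0.npy",d)
    c=vision.camera_params(n);print(n,c)
    for t in ["chute","gate_bar","picker_handle","hook_tip","tin_mid","disc_top"]:
        try: print(t,[(np.round(r["uv"],1).tolist(),round(r["confidence"],2)) for r in vision.tip_of(n,t)][:3])
        except Exception as e: print(t,e)
E
```

```text
pics
{'time_s': 0.0, 'joints': array([ 1.23001252e+00,  2.38789867e-01, -1.42574893e-02,  1.31917515e+00,
        6.46902198e-06,  1.57076837e+00]), 'joint_vel': array([-0.00072052,  0.00091056, -0.00188899, -0.00023875,  0.00085339,
       -0.0017082 ]), 'joint_torque': array([-5.47527907e-04, -5.38774109e+01,  3.46441555e+01,  1.80828857e-02,
       -1.11260611e-04, -2.57048441e-05]), 'tcp_pos': array([0.17531856, 0.49439212, 0.20497161]), 'orientation': array([[-9.42502327e-01,  3.34199237e-01, -4.82764271e-04],
       [ 3.34199586e-01,  9.42501372e-01, -1.34200517e-03],
       [ 6.50888426e-06, -1.42618261e-03, -9.99998983e-01]]), 'contact_force': array([0.30050405, 0.82322894, 0.75314257]), 'torque': array([ 0.01753964, -0.03614743,  0.02590228]), 'width': 0.08565582434667939}
scene {'fx': 613.0751618159347, 'fy': 613.0751618159347, 'cx': 327.63278433810103, 'cy': 240.0625147528372, 'R': array([[ 0.71497057, -0.69905345,  0.01188903],
       [-0.52159024, -0.54463609, -0.65674588],
       [ 0.46557567,  0.46335277, -0.75401824]]), 't': array([-0.37423636,  0.2795919 ,  1.55937549])}
chute [([268.4, 216.8], 0.72)]
gate_bar [([265.8, 178.2], 0.97), ([418.4, 331.7], 0.58)]
picker_handle [([388.2, 285.3], 0.83)]
hook_tip [([302.6, 261.0], 0.89)]
tin_mid []
disc_top [([418.2, 335.3], 0.72)]
top {'fx': 435.8673344189573, 'fy': 435.8673344189573, 'cx': 320.46621373156677, 'cy': 241.45409483927781, 'R': array([[ 1.14824453e-02, -9.99934064e-01,  1.48136594e-04],
       [-9.96465113e-01, -1.14549398e-02, -8.32229737e-02],
       [ 8.32191832e-02,  8.07990295e-04, -9.96530940e-01]]), 't': array([-0.04320566,  0.48245221,  1.24339135])}
chute [([237.4, 245.8], 0.83), ([404.5, 240.5], 0.54)]
gate_bar [([228.6, 242.3], 0.88)]
picker_handle [([401.0, 239.8], 0.86), ([443.4, 254.5], 0.2)]
hook_tip [([304.8, 261.6], 0.89)]
tin_mid [([201.0, 242.1], 0.95)]
disc_top [([442.9, 255.1], 0.92)]
```

View pics/scene0.png

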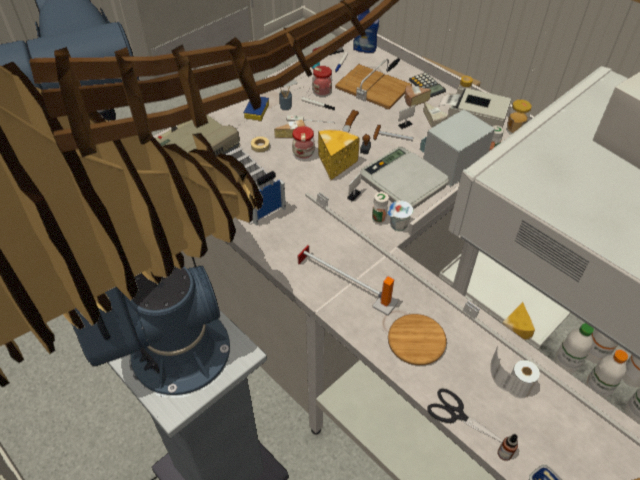

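View pics/top0.png

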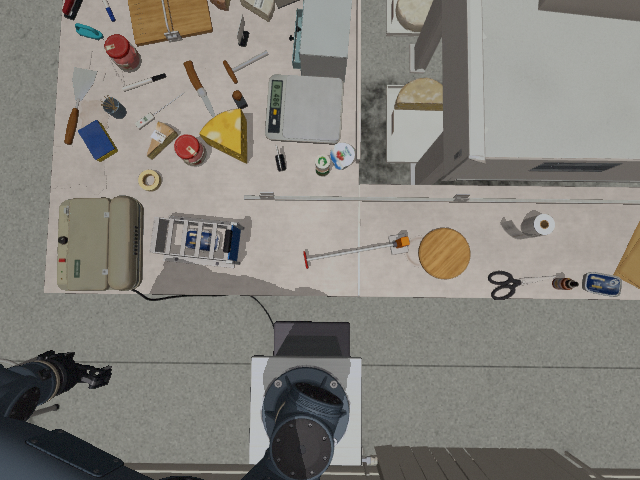

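```bash
cat > h.py <<'E'
import numpy as np,cv2
from station import monitor,vision,ticket
def world(c,u,v,z=None,d=None):
    r=np.array([(u-c["cx"])/c["fx"],(v-c["cy"])/c["fy"],1.0]);R,t=c["R"],c["t"]
    o=-R.T@t; w=R.T@r
    return o+w*((z-o[2])/w[2] if d is None else d)
def cloud(c,d):
    v,u=np.mgrid[:480,:640]; P=np.stack([(u-c["cx"])/c["fx"]*d,(v-c["cy"])/c["fy"]*d,d],-1)
    return (P-c["t"])@c["R"]
def proj(c,X):
    p=c["R"]@np.asarray(X)+c["t"];return c["fx"]*p[0]/p[2]+c["cx"],c["fy"]*p[1]/p[2]+c["cy"]
E
python3 - <<'E'
from h import *
c=vision.camera_params("top");s=vision.camera_params("scene")
print("top: tip",world(c,304.8,261.6,0),"handle",world(c,401,239.8,.085),"disc",world(c,442.9,255.1,.02),"bar",world(c,228.6,242.3,.148),"tin",world(c,201,242.1,.012),"chute",world(c,237.4,245.8,0))
print("scene: tip",world(s,302.6,261,0),"handle",world(s,388.2,285.3,.085),"disc",world(s,418.2,335.3,.02),"bar",world(s,265.8,178.2,.148))
p=cv2.imread("pics/top0.png");d=np.load("pics/top0.npy")
P=cloud(c,d)
cv2.imwrite("pics/z.png",cv2.resize(p[200:280,140:320],(720,320),interpolation=cv2.INTER_CUBIC))
cv2.imwrite("pics/z1.png",cv2.resize(p[200:290,290:490],(800,360),interpolation=cv2.INTER_CUBIC))
print(np.round(P[265,300:304],4), d[265,300])
# strap/bar heights
for r in (222,230,240,250,258): print(r,[(x,round(float(P[r,x,2]),3)) for x in range(150,246,5)])
E
```

```text
top: tip [0.42476228 0.00763363 0.        ] handle [ 0.4846092  -0.25914506  0.085     ] disc [ 0.44740186 -0.3921271   0.02      ] bar [0.46727725 0.20140525 0.148     ] tin [0.47769796 0.31078818 0.012     ] chute [0.46895478 0.20662356 0.        ]
scene: tip [ 0.42217117 -0.00102804  0.        ] handle [ 0.48175009 -0.26673194  0.085     ] disc [ 0.45847581 -0.398523    0.02      ] bar [0.47467323 0.20727226 0.148     ]
[[ 0.4147  0.0216 -0.0007]
 [ 0.4147  0.0187 -0.0012]
 [ 0.4148  0.0158 -0.0032]
 [ 0.4148  0.0128 -0.0008]] 1.2785896
222 [(150, 0.001), (155, 0.105), (160, 0.064), (165, 0.023), (170, 0.104), (175, 0.043), (180, 0.057), (185, 0.105), (190, 0.086), (195, 0.104), (200, 0.103), (205, 0.105), (210, 0.005), (215, 0.005), (220, 0.005), (225, -0.0), (230, 0.001), (235, 0.109), (240, 0.002), (245, 0.003)]
230 [(150, 0.001), (155, 0.103), (160, 0.055), (165, 0.014), (170, 0.104), (175, -0.001), (180, -0.001), (185, 0.104), (190, 0.026), (195, 0.019), (200, 0.101), (205, 0.024), (210, -0.003), (215, 0.105), (220, -0.001), (225, 0.002), (230, 0.167), (235, 0.088), (240, 0.0
[... 171 characters left out ...]
 0.101), (205, 0.021), (210, 0.02), (215, 0.1), (220, 0.0), (225, 0.169), (230, 0.157), (235, 0.071), (240, 0.002), (245, 0.001)]
250 [(150, 0.102), (155, 0.066), (160, 0.032), (165, 0.107), (170, -0.001), (175, -0.0), (180, 0.101), (185, -0.003), (190, -0.004), (195, 0.101), (200, 0.023), (205, 0.021), (210, 0.107), (215, 0.028), (220, 0.001), (225, 0.166), (230, 0.122), (235, 0.057), (240, 0.004), (245, 0.001)]
258 [(150, 0.0), (155, -0.002), (160, -0.001), (165, 0.007), (170, 0.003), (175, 0.008), (180, 0.003), (185, 0.002), (190, 0.005), (195, 0.005), (200, 0.004), (205, 0.085), (210, 0.104), (215, 0.1), (220, 0.001), (225, 0.103), (230, 0.108), (235, 0.039), (240, 0.004), (245, -0.001)]
```

View pics/z.png

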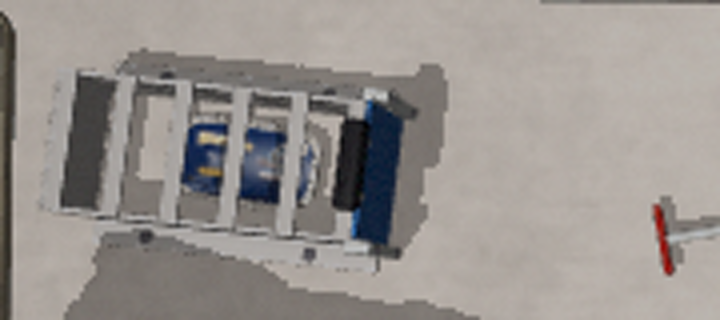

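View pics/z1.png

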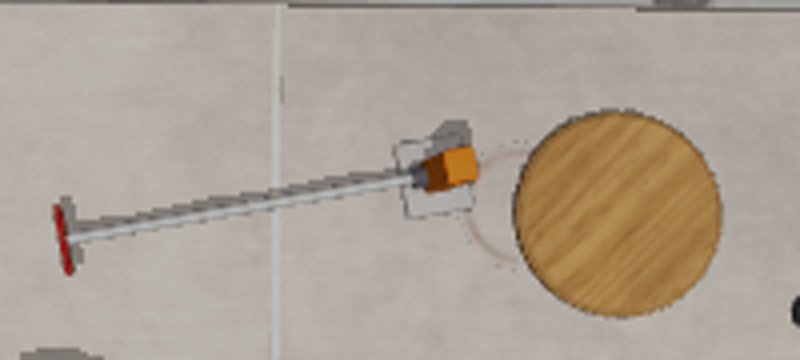

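Run:
```python
from h import *
c=vision.camera_params("top");d=np.load("pics/top0.npy");P=cloud(c,d)
m=(abs(P[...,2]-.104)<.006); m[:, :140]=0;m[:,250:]=0;m[:200]=0;m[280:]=0
Q=P[m][:,:2].astype(np.float32);print(len(Q))
rc=cv2.minAreaRect(Q);print(rc,cv2.boxPoints(rc))
m2=(P[...,2]>.158)&(P[...,2]<.18);m2[:, :140]=0;m2[:,250:]=0;m2[:200]=0;m2[280:]=0
Q=P[m2][:,:2];print("bar",len(Q),Q.mean(0),cv2.minAreaRect(Q.astype(np.float32)),P[m2][:,2].mean())
f=lambda u,v,z:world(c,140+u/4,200+v/4,z)
print("roof corners",f(80,72,.104),f(45,210,.104),f(295,92,.104),f(290,235,.104))
print("bar top rect",[np.round(f(*q,.158),4) for q in((345,118),(367,120),(360,212),(334,210))])
# tin
m3=(abs(P[...,2]-.024)<.006);m3[:, :180]=0;m3[:,222]=0;m3[:222]=0;m3[252:]=0;m3[:,222:]=0
Q=P[m3][:,:2];print("tin",len(Q),Q.min(0),Q.max(0),cv2.minAreaRect(Q.astype(np.float32)))
r=vision.read_camera("top")
for n in["tin_mid","picker_handle","disc_top","gate"]:
    for q in vision.silhouettes("top",n): print(n,q["confidence"],q["box"])
```

```text
1073
((0.4771117568016052, 0.3072682321071625), (0.23140862584114075, 0.11092537641525269), 86.42952728271484) [[0.41455108 0.1952425 ]
 [0.52526116 0.1883345 ]
 [0.53967243 0.41929397]
 [0.42896235 0.42620197]]
bar 150 [0.46999807 0.20186847] ((0.4705694317817688, 0.20233358442783356), (0.01628965325653553, 0.059635479003190994), 84.350830078125) 0.16576982120615888
roof corners [0.5348589  0.39908705 0.104     ] [0.44073611 0.41875328 0.104     ] [0.52285852 0.25258622 0.104     ] [0.42576425 0.25286394 0.104     ]
bar top rect [array([0.4996, 0.2063, 0.158 ]), array([0.4985, 0.1921, 0.158 ]), array([0.4389, 0.1949, 0.158 ]), array([0.44  , 0.2117, 0.158 ])]
tin 467 [0.45069117 0.25514392] [0.53120143 0.36919369] ((0.48876845836639404, 0.3137451708316803), (0.11824850738048553, 0.07490807771682739), 84.7104721069336)
tin_mid 0.71 [186.2, 230.8, 220.3, 255.3]
disc_top 0.59 [417.9, 227.5, 469.4, 278.1]
gate 0.68 [224.8, 225.5, 242.8, 262.9]
```

```bash
cat >> h.py <<'E'
from scipy.spatial.transform import Rotation as Ro
def down(ang):  # tool z down, tool y (jaw) along world heading ang (rad)
    y=np.array([np.cos(ang),np.sin(ang),0]);z=np.array([0,0,-1.]);return np.stack([np.cross(y,z),y,z],1)
def cmd(pos,R=None):
    s=monitor.state();R0=s["orientation"]
    sh=R0.T@(np.asarray(pos)-s["tcp_pos"])/.025
    rv=np.zeros(3) if R is None else Ro.from_matrix(R0.T@R).as_rotvec()/np.radians(8)
    print("cmd",np.round(sh,2),np.round(rv,2),"| t",round(s["time_s"],2),"tcp",np.round(s["tcp_pos"],4),"head",np.round(np.degrees(np.arctan2(R0[1,1],R0[0,1])),2),"tilt",np.round(R0[:2,2],4),"F",np.round(s["contact_force"],1),"w",round(s["width"],4))
E
python3 -c "
from h import *
cmd([.47,.202,.27],down(np.radians(84.7)))"
```

```text
cmd [-15.02  -7.1   -2.58] [-0.    0.   -1.78] | t 0.95 tcp [0.1755 0.4948 0.2056] head 70.47 tilt [-0.     -0.0001] F [ 0.4 -0.4 -0.7] w 0.0853
```

>>> {"api": "step_arm", "payload": {
  "commands": [-5, -2.4, -2.6, 0, 0, -0.6, 0, -10, -4.8, -2.6, 0, 0, -1.2, 0, -15, -7.1, -2.6, 0, 0, -1.8, 0, -15, -7.1, -2.6, 0, 0, -1.8, 0, -15, -7.1, -2.6, 0, 0, -1.8, 0, -15, -7.1, -2.6, 0, 0, -1.8, 0, -15, -7.1, -2.6, 0, 0, -1.8, 0, -15, -7.1, -2.6, 0, 0, -1.8, 0]
}}

```text
time_s: 1.75
tcp_pos: [0.455, 0.216, 0.2687]
orientation: [[-0.996, 0.089, 0.001], [0.089, 0.996, 0.0], [-0.0, 0.0, -1.0]]
contact_force: [0.7, 2.1, 0.1]
width: 0.0853
```

>>> {"api": "step_arm", "payload": {
  "commands": [-0.6, -0.5, 0, 0, 0, 0, 0, -0.6, -0.5, 0, 0, 0, 0, 0]
}}

```text
time_s: 1.95
tcp_pos: [0.4694, 0.202, 0.268]
orientation: [[-0.996, 0.093, 0.0], [0.093, 0.996, -0.0], [-0.0, -0.0, -1.0]]
contact_force: [0.1, 0.6, -0.1]
width: 0.0851
```

Run:
```python
from h import *
cmd([.47,.202,.27],down(np.radians(84.7)))
c=vision.camera_params("wrist");p,d=vision.read_camera("wrist");cv2.imwrite("pics/w1.png",p);np.save("pics/w1.npy",d);np.savez("pics/w1c.npz",**c)
print(-c["R"].T@c["t"],c["R"])
```

```text
cmd [-0.02  0.   -0.08] [-0.    0.   -0.01] | t 1.95 tcp [0.4694 0.202  0.268 ] head 84.65 tilt [ 0.0001 -0.0004] F [ 0.1  0.6 -0.1] w 0.0851
[0.40091979 0.20776411 0.43557579] [[ 9.33251472e-02  9.95635673e-01 -1.54987404e-04]
 [ 9.57523291e-01 -8.97100524e-02  2.74046078e-01]
 [ 2.72836148e-01 -2.57237946e-02 -9.61716550e-01]]
```

View pics/w1.png

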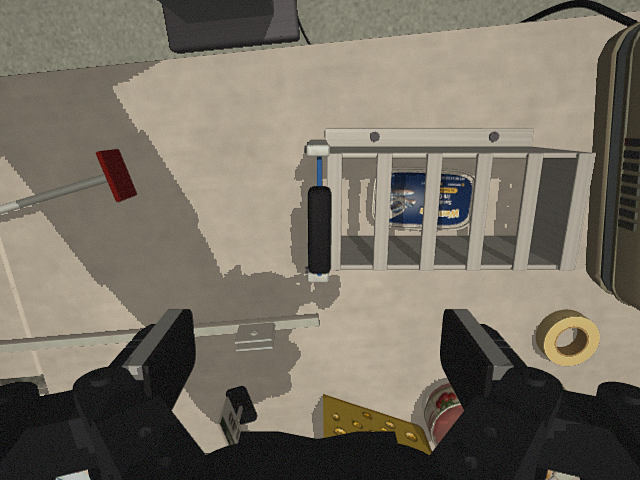

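Run:
```python
from h import *
c=dict(np.load("pics/w1c.npz"));d=np.load("pics/w1.npy");p=cv2.imread("pics/w1.png");P=cloud(c,d)
def box(l,t,r,b):
    m=np.zeros((480,640),bool);m[t:b,l:r]=1;return m
print("table",np.median(P[box(150,200,250,230)|box(420,100,480,120)][:,2]))
m=box(300,180,340,282)&(P[...,2]>.14)
print("bar z",np.median(P[m][:,2]),cv2.minAreaRect(P[m][:,:2].astype(np.float32)),m.sum())
m=box(336,140,600,280)&(abs(P[...,2]-.104)<.005)
print("roof",np.median(P[m][:,2]),cv2.minAreaRect(P[m][:,:2].astype(np.float32)))
hsv=cv2.cvtColor(p,cv2.COLOR_BGR2HSV)
m=box(360,160,490,236)&(abs(P[...,2]-.024)<.006)
print("tin",m.sum(),np.median(P[m][:,2]),cv2.minAreaRect(P[m][:,:2].astype(np.float32)))
m=box(300,130,336,285)&(abs(P[...,2]-.114)<.004)
print("guides",m.sum(),cv2.minAreaRect(P[m][:,:2].astype(np.float32)))
f=lambda u,v,z:np.round(world(c,u,v,z)[:2],4)
print("tin edges: near end/far end",f(375,200,.024),f(474,200,.024),"sides",f(425,170,.024),f(425,231,.024))
print("bar corners",[f(*q,.158) for q in((308,186),(331,186),(331,273),(308,273))])
print("straps at row 155: ",[f(u,155,.104) for u in(342,377,392,427,442,477,492,528,543,580,594)])
print("row 267: ",[f(u,267,.104) for u in(342,372,387,420,437,470,484,514,530,561,576)])
print("blade",f(97,152,.04),f(118,149,.04),f(136,196,.04),f(116,202,.04))
for n in ["tin_mid","gate_bar","chute","hook_tip"]:
  print(n,[(np.round(r["uv"]),round(r["confidence"],2)) for r in vision.tip_of("wrist",n)])
```

```text
table -0.0010006201200318155
bar z 0.1656080518373184 ((0.4506722688674927, 0.20452609658241272), (0.015774475410580635, 0.09966924041509628), 84.53009033203125) 2034
roof 0.10319372489349951 ((0.4824340343475342, 0.3184165060520172), (0.2063535749912262, 0.0980069562792778), 84.64324188232422)
tin 4122 0.021050717306841504 ((0.48291340470314026, 0.3063037097454071), (0.10213786363601685, 0.06297887116670609), 82.7043685913086)
guides 467 ((0.47175467014312744, 0.2012123018503189), (0.017605191096663475, 0.11172091960906982), 84.68164825439453)
tin edges: near end/far end [0.4792 0.2584] [0.4885 0.3571] sides [0.454  0.3089] [0.516  0.3075]
bar corners [array([0.4401, 0.1978]), array([0.4415, 0.2131]), array([0.5031, 0.2079]), array([0.5016, 0.1916])]
straps at row 155:  [array([0.426 , 0.2248]), array([0.4285, 0.2521]), array([0.4296, 0.2638]), array([0.4322, 0.2911]), array([0.4333, 0.3028]), array([0.4358, 0.3301]), array([0.4369, 0.3418]), array([0.4396, 0.3699]), array([0.4407, 0.3816]), array([0.4434, 0.4104]), array([0.4444, 0.4213])]
row 267:  [array([0.5185, 0.2176]), array([0.5209, 0.2428]), array([0.5221, 0.2555]), array([0.5247, 0.2832]), array([0.526 , 0.2975]), array([0.5286, 0.3253]), array([0.5297, 0.337 ]), array([0.5321, 0.3623]), array([0.5333, 0.3757]), array([0.5358, 0.4018]), array([0.537 , 0.4144])]
blade [0.4067 0.0007] [0.4059 0.0208] [0.4509 0.0281] [0.4548 0.0077]
tin_mid [(array([419., 200.]), 0.67)]
gate_bar [(array([129., 175.]), 0.63), (array([321., 233.]), 0.61)]
chute [(array([323., 194.]), 0.91)]
hook_tip [(array([130., 174.]), 0.73)]
```

>>> {"api": "step_arm", "payload": {
  "commands": [0, 0, 2, 0, 0, 0, 0, 0, 0, 4, 0, 0, 0, 0, 0, 0, 5.4, 0, 0, 0, 0, 0, 0, 5.4, 0, 0, 0, 0, 0, 0, 5.4, 0, 0, 0, 1, 0, 0, 5.4, 0, 0, 0, 1, 0, 0, 5.4, 0, 0, 0, 1, 0, 0, 5.4, 0, 0, 0, 1]
}}

```text
time_s: 3.0
tcp_pos: [0.4684, 0.2044, 0.1346]
orientation: [[-0.996, 0.089, 0.002], [0.089, 0.996, 0.001], [-0.002, 0.001, -1.0]]
contact_force: [1.1, -0.4, 0.7]
width: 0.0282
```

Run:
```python
from h import *
cmd([.47,.202,.27],down(np.radians(84.7)))
p,d=vision.read_camera("wrist");cv2.imwrite("pics/w2.png",p)
```

```text
cmd [-0.08 -0.08 -5.41] [0.01 0.02 0.02] | t 3.0 tcp [0.4684 0.2044 0.1346] head 84.88 tilt [0.0023 0.0009] F [ 1.1 -0.4  0.7] w 0.0282
```

View pics/w2.png

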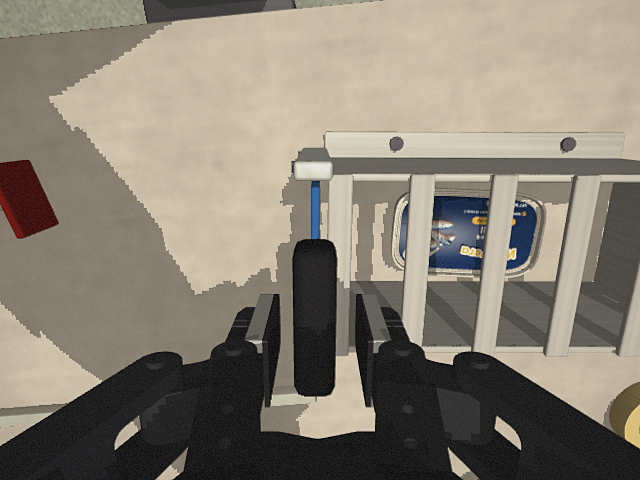

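>>> {"api": "step_arm", "payload": {
  "commands": [0, 0, 0, 0, 0, 0, 1, 0, 0, 0, 0, 0, 0, 1, 0, 0, 0, 0, 0, 0, 1, 0, 0, -0.5, 0, 0, 0, 1, 0, 0, -1, 0, 0, 0, 1, 0, 0, -1.5, 0, 0, 0, 1, 0, 0, -2, 0, 0, 0, 1, 0, 0, -2.5, 0, 0, 0, 1]
}}

```text
time_s: 3.85
tcp_pos: [0.4679, 0.2032, 0.195]
orientation: [[-0.996, 0.09, -0.001], [0.09, 0.996, -0.002], [0.001, -0.002, -1.0]]
contact_force: [6.0, -1.9, -12.7]
width: 0.0136
```

>>> {"api": "step_arm", "payload": {
  "commands": [0, 0, -0.5, 0, 0, 0, 1, 0, 0, -0.8, 0, 0, 0, 1, 0, 0, -0.8, 0, 0, 0, 1, 0, 0, -0.8, 0, 0, 0, 1]
}}

```text
time_s: 4.25
tcp_pos: [0.468, 0.2033, 0.2159]
orientation: [[-0.996, 0.09, 0.001], [0.09, 0.996, -0.001], [-0.001, -0.001, -1.0]]
contact_force: [2.0, -4.6, -0.7]
width: 0.0137
```

Run:
```python
from h import *
cmd([.47,.202,.27],down(np.radians(84.7)))
p,d=vision.read_camera("wrist");cv2.imwrite("pics/w3.png",p)
p,d=vision.read_camera("scene");cv2.imwrite("pics/s3.png",cv2.resize(p[120:320,200:440],(720,600)))
```

```text
cmd [-0.08 -0.05 -2.16] [-0.01  0.01  0.02] | t 4.25 tcp [0.468  0.2033 0.2159] head 84.84 tilt [ 0.0008 -0.0012] F [ 2.  -4.6 -0.7] w 0.0137
```

View pics/w3.png

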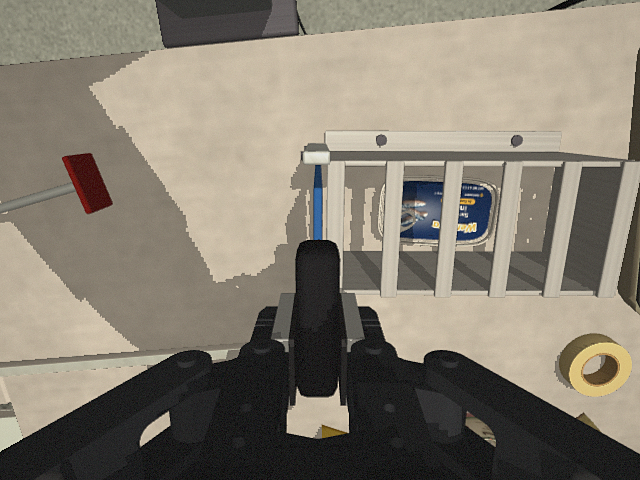

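View pics/s3.png

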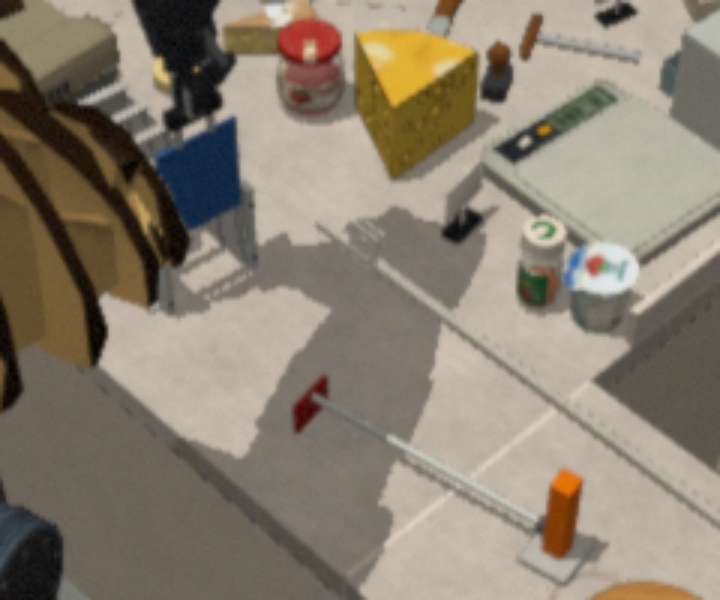

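>>> {"api": "step_arm", "payload": {
  "commands": [0, 0, -0.1, 0, 0, 0, 1, 0, 0, -0.2, 0, 0, 0, 1]
}}

```text
time_s: 4.55
tcp_pos: [0.4676, 0.2031, 0.2163]
orientation: [[-0.996, 0.09, -0.004], [0.09, 0.996, -0.003], [0.004, -0.004, -1.0]]
contact_force: [18.6, 1.9, -60.1]
width: 0.0136
```

>>> {"api": "step_arm", "payload": {
  "commands": [0, 0, -0.1, 0, 0, 0, 1, 0, 0, -0.2, 0, 0, 0, 1]
}}

```text
time_s: 4.75
tcp_pos: [0.4651, 0.2032, 0.2186]
orientation: [[-0.996, 0.09, -0.012], [0.09, 0.996, -0.004], [0.011, -0.005, -1.0]]
contact_force: [10.0, 5.1, -70.0]
width: 0.0134
```

>>> {"api": "step_arm", "payload": {
  "commands": [0, 0, 0.2, 0, 0, 0, 1, 0, 0, 0.25, 0, 0, 0, 1, 0, 0, 0.25, 0, 0, 0, 0, 0, 0, 0.25, 0, 0, 0, 0, 0, 0, 0.25, 0, 0, 0, 0, 0, 0, 0.25, 0, 0, 0, 0, 0, 0, 0.25, 0, 0, 0, 0]
}}

```text
time_s: 5.45
tcp_pos: [0.4679, 0.2041, 0.2199]
orientation: [[-0.996, 0.089, 0.001], [0.089, 0.996, 0.0], [-0.001, 0.0, -1.0]]
contact_force: [-0.3, -0.3, 0.3]
width: 0.0835
```

Run:
```python
from h import *
cmd([.47,.202,.33],down(np.radians(84.7)))
p,d=vision.read_camera("wrist");cv2.imwrite("pics/w4.png",p)
```

```text
cmd [-0.09 -0.07 -4.4 ] [0.   0.01 0.02] | t 5.45 tcp [0.4679 0.2041 0.2199] head 84.87 tilt [0.0011 0.0004] F [-0.3 -0.3  0.3] w 0.0835
```

View pics/w4.png

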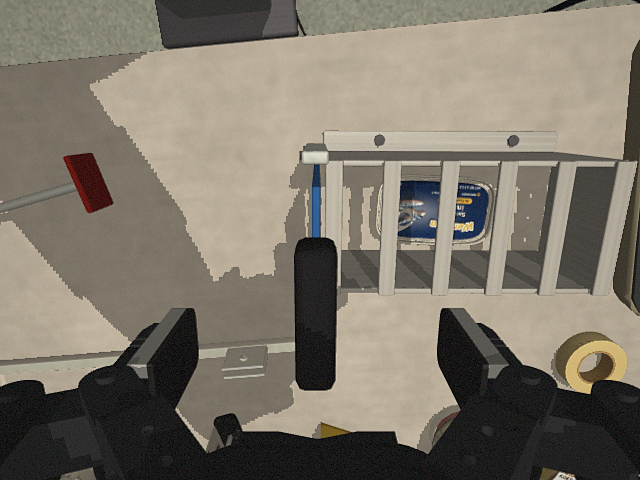

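>>> {"api": "step_arm", "payload": {
  "commands": [0, 0, -2, 0, 0, 0, 0, 0, 0, -4, 0, 0, 0, 0, 0, 0, -4.4, 0, 0, 0, 0, 0, 0, -4.4, 0, 0, 0, 0]
}}

```text
time_s: 5.9
tcp_pos: [0.4685, 0.2044, 0.3313]
orientation: [[-0.996, 0.089, 0.004], [0.089, 0.996, 0.002], [-0.003, 0.002, -1.0]]
contact_force: [-0.7, -0.5, -0.3]
width: 0.0853
```

Run:
```python
from h import *
cmd([.495,-.22,.30],down(np.radians(102)))
print(monitor.state()["joints"])
```

```text
cmd [ -2.57 -16.82   1.23] [ 0.01  0.03 -2.14] | t 5.9 tcp [0.4685 0.2044 0.3313] head 84.87 tilt [0.0036 0.0015] F [-0.7 -0.5 -0.3] w 0.0853
[ 4.11364547e-01  2.02474105e-01  2.57633386e-01  1.62201202e+00
 -6.09698514e-05  5.00861080e-01]
```

>>> {"api": "step_arm", "payload": {
  "commands": [-0.3, -2, 0, 0, 0, -0.25, 0, -0.6, -4, 0, 0, 0, -0.5, 0, -0.9, -6, 0, 0, 0, -0.75, 0, -1.2, -8, 0, 0, 0, -1.0, 0, -1.5, -10, 0.3, 0, 0, -1.25, 0, -1.8, -12, 0.6, 0, 0, -1.5, 0, -2.2, -14, 0.9, 0, 0, -1.8, 0, -2.6, -16, 1.2, 0, 0, -2.1, 0]
}}

```text
time_s: 6.7
tcp_pos: [0.495, -0.1947, 0.2987]
orientation: [[-0.979, -0.204, -0.002], [-0.204, 0.979, 0.001], [0.002, 0.001, -1.0]]
contact_force: [1.0, 0.4, 0.1]
width: 0.0855
```

>>> {"api": "step_arm", "payload": {
  "commands": [0, -0.8, 0, 0, 0, 0, 0, 0, -0.8, 0, 0, 0, 0, 0, 0, -0.8, 0, 0, 0, 0, 0]
}}

```text
time_s: 7.0
tcp_pos: [0.4992, -0.2124, 0.299]
orientation: [[-0.98, -0.201, -0.002], [-0.201, 0.98, 0.001], [0.002, 0.002, -1.0]]
contact_force: [-0.1, 0.2, 0.2]
width: 0.0855
```

Run:
```python
from h import *
cmd([.495,-.22,.30],down(np.radians(102)))
c=vision.camera_params("wrist");p,d=vision.read_camera("wrist");cv2.imwrite("pics/w5.png",p);np.save("pics/w5.npy",d);np.savez("pics/w5c.npz",**c)
for n in ["picker_handle","hook_tip","disc_top"]:
  print(n,[(np.round(r["uv"],1),round(r["confidence"],2)) for r in vision.tip_of("wrist",n)])
```

```text
cmd [ 0.23 -0.26 -0.04] [ 0.01 -0.02 -0.05] | t 7.0 tcp [ 0.4992 -0.2124  0.299 ] head 101.6 tilt [-0.0024  0.0012] F [-0.1  0.2  0.2] w 0.0855
picker_handle [(array([264. , 170.8]), 0.6)]
hook_tip [(array([522.7, 168.9]), 0.78)]
disc_top [(array([146.9, 112.4]), 0.88)]
```

View pics/w5.png

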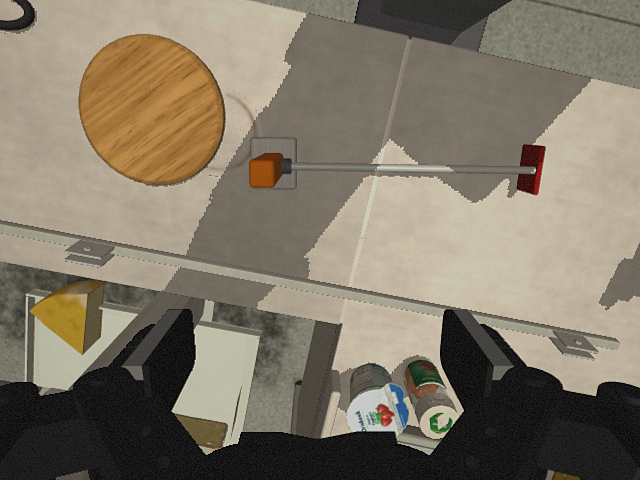

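Run:
```python
from h import *
c=dict(np.load("pics/w5c.npz"));d=np.load("pics/w5.npy");p=cv2.imread("pics/w5.png");P=cloud(c,d)
def box(l,t,r,b):
    m=np.zeros((480,640),bool);m[t:b,l:r]=1;return m
m=box(240,140,300,200)&(P[...,2]>.104)
print("handle top",m.sum(),np.median(P[m][:,2]),cv2.minAreaRect(P[m][:,:2].astype(np.float32)))
m=box(500,135,560,205)&(P[...,2]>.034)&(P[...,2]<.05)
print("blade",m.sum(),np.median(P[m][:,2]),cv2.minAreaRect(P[m][:,:2].astype(np.float32)))
m=box(298,155,510,185)&(P[...,2]>.028)&(P[...,2]<.05)
q=P[m][:,:2];l=cv2.fitLine(q.astype(np.float32),cv2.DIST_HUBER,0,.01,.01).ravel();print("rod",m.sum(),l,np.degrees(np.arctan2(l[1],l[0])),np.median(P[m][:,2]))
m=box(60,20,240,200)&(abs(P[...,2]-.02)<.008);print("board",cv2.minEnclosingCircle(P[m][:,:2].astype(np.float32)),np.median(P[m][:,2]))
hs=cv2.cvtColor(p,cv2.COLOR_BGR2HSV)
o=cv2.inRange(hs,(8,80,80),(22,255,255));o[:,230:]=0;o[200:]=0
ct=max(cv2.findContours(o,0,1)[0],key=cv2.contourArea);e=cv2.fitEllipse(cv2.convexHull(ct));print(e,world(c,*e[0],.02))
print("foot",[np.round(world(c,u,v,.01)[:2],4) for u,v in((251,138),(296,138),(296,189))])
print("board scene/top earlier")
```

```text
handle top 720 0.10907265780171313 ((0.46656620502471924, -0.24721990525722504), (0.028442397713661194, 0.07398782670497894), 38.763938903808594)
blade 626 0.037622565748540004 ((0.4337044358253479, -0.01356475055217743), (0.048901598900556564, 0.04291907697916031), 10.301602363586426)
rod 1662 [ 0.18458617 -0.98281634  0.45587704 -0.13152073] -79.36299 0.03665440185114244
board ((0.4550212621688843, -0.3981035351753235), 0.07533490657806396) 0.019208852499911812
((151.03269958496094, 109.000732421875), (139.83743286132812, 156.28842163085938), 143.6470947265625) [ 0.45091598 -0.39657021  0.02      ]
foot [array([ 0.4594, -0.2931]), array([ 0.4498, -0.2461]), array([ 0.5034, -0.2359])]
board scene/top earlier
```

Run:
```python
from h import *
c=dict(np.load("pics/w5c.npz"));d=np.load("pics/w5.npy");p=cv2.imread("pics/w5.png");P=cloud(c,d)
cv2.imwrite("pics/z5.png",np.hstack([cv2.resize(p[125:205,230:310],(400,400),interpolation=3),cv2.resize(p[130:210,490:570],(400,400),interpolation=3)]))
for r in (160,168,175,182): print(r,np.round(P[r,246:290:3,2],3))
```

```text
160 [ 0.001 -0.     0.108  0.107  0.106  0.107  0.108  0.107  0.108  0.102
  0.085  0.059  0.038  0.039  0.039]
168 [0.001 0.107 0.111 0.11  0.109 0.11  0.109 0.109 0.109 0.109 0.092 0.061
 0.04  0.041 0.04 ]
175 [0.    0.106 0.109 0.11  0.11  0.109 0.108 0.109 0.11  0.109 0.093 0.062
 0.01  0.009 0.008]
182 [-0.002  0.     0.11   0.109  0.109  0.109  0.109  0.109  0.109  0.109
  0.093  0.011  0.01   0.009  0.009]
```

View pics/z5.png

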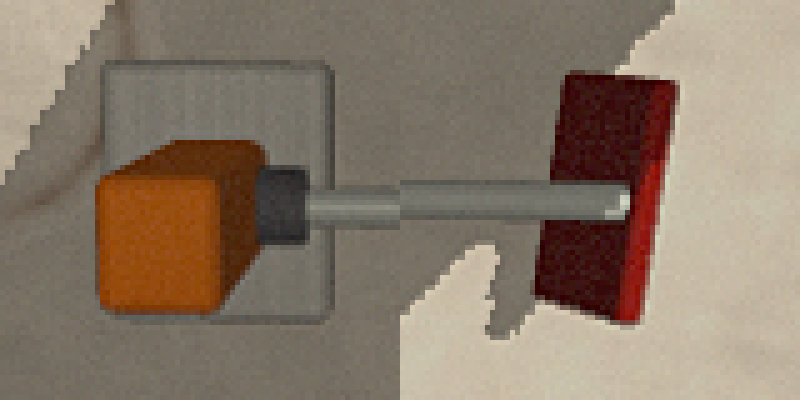

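Run:
```python
from h import *
c=dict(np.load("pics/w5c.npz"))
a=world(c,261.7,173.8,.11);f=world(c,273.2,163.2,.01);b=world(c,539.8,170.6,.04)
print(a,f,b,np.linalg.norm((b-a)[:2]),np.degrees(np.arctan2(*(b-a)[[1,0]])),np.degrees(np.arctan2(*(b-f)[[1,0]])),np.linalg.norm((b-f)[:2]))
cmd([a[0],a[1],.2],down(np.radians(101)))
```

```text
[ 0.48094159 -0.26508704  0.11      ] [ 0.48080193 -0.26535507  0.01      ] [0.43037289 0.00464372 0.04      ] 0.2744300963296578 100.61846132849502 100.57952321863537 0.27466786074488725
cmd [ 1.18 -1.95  4.02] [ 0.   -0.    0.09] | t 7.2 tcp [ 0.4998 -0.2113  0.3006] head 101.76 tilt [-0.0001  0.    ] F [0.3 0.7 0.1] w 0.0856
```

>>> {"api": "step_arm", "payload": {
  "commands": [0.6, -1, 1, 0, 0, 0.15, 0, 1.18, -1.95, 2, 0, 0, 0.15, 0, 1.18, -1.95, 3, 0, 0, 0.15, 0, 1.18, -1.95, 3.5, 0, 0, 0.15, 0, 1.18, -1.95, 3.5, 0, 0, 0.15, 0]
}}

```text
time_s: 7.7
tcp_pos: [0.4799, -0.2649, 0.2116]
orientation: [[-0.983, -0.183, -0.003], [-0.183, 0.983, 0.001], [0.002, 0.002, -1.0]]
contact_force: [-0.6, -0.2, 0.3]
width: 0.0854
```

Run:
```python
from h import *
cmd([.481,-.2652,.064],down(np.radians(100.6)))
```

```text
cmd [-0.05 -0.03  5.9 ] [ 0.01 -0.02 -0.01] | t 7.7 tcp [ 0.4799 -0.2649  0.2116] head 100.52 tilt [-0.0025  0.0013] F [-0.6 -0.2  0.3] w 0.0854
```

>>> {"api": "step_arm", "payload": {
  "commands": [0, 0, 2, 0, 0, 0, 0, 0, 0, 4, 0, 0, 0, 0, 0, 0, 5.9, 0, 0, 0, 0, 0, 0, 5.9, 0, 0, 0, 0, 0, 0, 5.9, 0, 0, 0, 0]
}}

```text
time_s: 8.2
tcp_pos: [0.4814, -0.2658, 0.0671]
orientation: [[-0.983, -0.183, 0.0], [-0.183, 0.983, -0.0], [-0.0, -0.0, -1.0]]
contact_force: [0.7, 0.3, 1.5]
width: 0.0853
```

Run:
```python
from h import *
cmd([.481,-.2652,.064],down(np.radians(100.6)))
p,d=vision.read_camera("wrist");cv2.imwrite("pics/w6.png",p)
```

```text
cmd [0.01 0.03 0.12] [-0.    0.   -0.01] | t 8.2 tcp [ 0.4814 -0.2658  0.0671] head 100.53 tilt [ 0.0001 -0.0002] F [0.7 0.3 1.5] w 0.0853
```

View pics/w6.png

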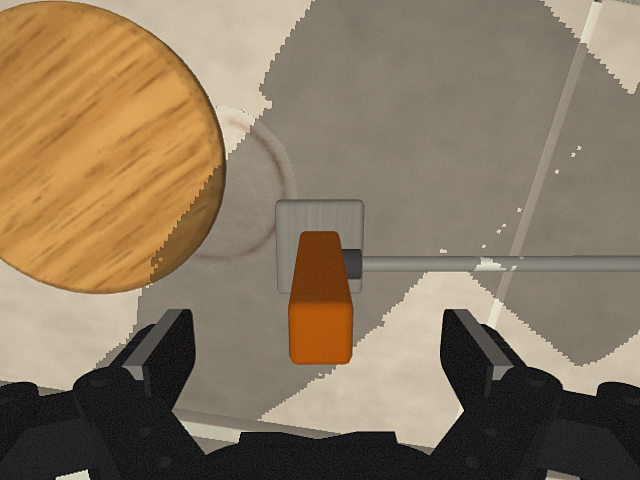

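Handle sits centred between the pads (cols 290–352, pads at 190 and 442). Close.

>>> {"api": "step_arm", "payload": {
  "commands": [0, 0, 0, 0, 0, 0, 1, 0, 0, 0, 0, 0, 0, 1, 0, 0, 0, 0, 0, 0, 1, 0, 0, 0, 0, 0, 0, 1, 0, 0, 0, 0, 0, 0, 1, 0, 0, 0, 0, 0, 0, 1, 0, 0, 0, 0, 0, 0, 1]
}}

```text
time_s: 8.95
tcp_pos: [0.481, -0.2659, 0.0663]
orientation: [[-0.983, -0.182, 0.001], [-0.182, 0.983, 0.0], [-0.001, 0.0, -1.0]]
contact_force: [-1.1, 2.3, 6.6]
width: 0.0209
```

Run:
```python
from h import *
cmd([.481,-.2652,.064],down(np.radians(100.6)))
p,d=vision.read_camera("wrist");cv2.imwrite("pics/w7.png",p)
```

```text
cmd [-0.    0.03  0.09] [ 0.    0.01 -0.01] | t 8.95 tcp [ 0.481  -0.2659  0.0663] head 100.48 tilt [0.0007 0.0002] F [-1.1  2.3  6.6] w 0.0209
```

View pics/w7.png

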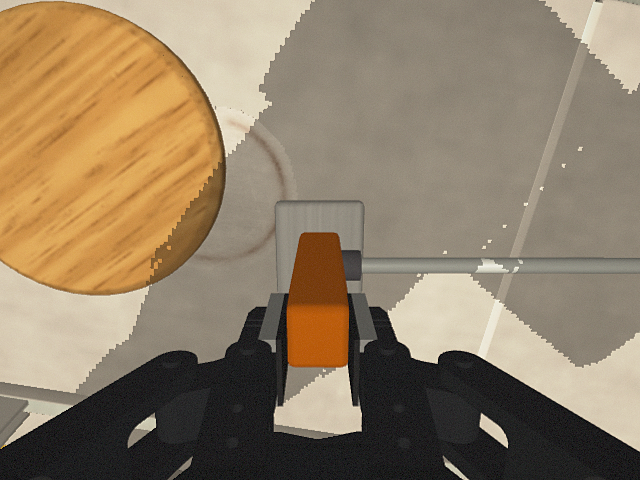

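>>> {"api": "step_arm", "payload": {
  "commands": [0, 0, -0.5, 0, 0, 0, 1, 0, 0, -1, 0, 0, 0, 1, 0, 0, -1.5, 0, 0, 0, 1, 0, 0, -1.5, 0, 0, 0, 1]
}}

```text
time_s: 9.4
tcp_pos: [0.4821, -0.2669, 0.1054]
orientation: [[-0.983, -0.182, 0.003], [-0.182, 0.983, -0.002], [-0.003, -0.002, -1.0]]
contact_force: [1.3, -0.6, -3.3]
width: 0.0205
```

Run:
```python
from h import *
cmd([.4407,-.1166,.1013],down(np.radians(84.55)))
```

```text
cmd [0.54 6.21 0.15] [-0.01  0.02  1.99] | t 9.4 tcp [ 0.4821 -0.2669  0.1054] head 100.47 tilt [ 0.0031 -0.0019] F [ 1.3 -0.6 -3.3] w 0.0205
```

>>> {"api": "step_arm", "payload": {
  "commands": [0.1, 1, 0.1, 0, 0, 0.4, 1, 0.2, 2, 0.15, 0, 0, 0.8, 1, 0.3, 3.5, 0.15, 0, 0, 1.2, 1, 0.4, 5, 0.15, 0, 0, 1.6, 1, 0.54, 6.2, 0.15, 0, 0, 2, 1, 0.54, 6.2, 0.15, 0, 0, 2, 1, 0.54, 6.2, 0.15, 0, 0, 2, 1]
}}

```text
time_s: 10.1
tcp_pos: [0.4396, -0.1158, 0.0996]
orientation: [[-0.996, 0.094, 0.001], [0.094, 0.996, -0.001], [-0.001, -0.0, -1.0]]
contact_force: [0.4, 0.2, -1.7]
width: 0.0207
```

Run:
```python
from h import *
cmd([.4407,-.1166,.1013],down(np.radians(84.55)))
c=vision.camera_params("wrist");p,d=vision.read_camera("wrist");cv2.imwrite("pics/w8.png",p);np.save("pics/w8.npy",d);np.savez("pics/w8c.npz",**c)
p,d=vision.read_camera("top");cv2.imwrite("pics/t8.png",cv2.resize(p[190:290,140:400],(780,300),interpolation=3));np.save("pics/t8.npy",d)
```

```text
cmd [-0.05 -0.03 -0.07] [-0.    0.01  0.  ] | t 10.1 tcp [ 0.4396 -0.1158  0.0996] head 84.59 tilt [ 0.0007 -0.0005] F [ 0.4  0.2 -1.7] w 0.0207
```

View pics/w8.png

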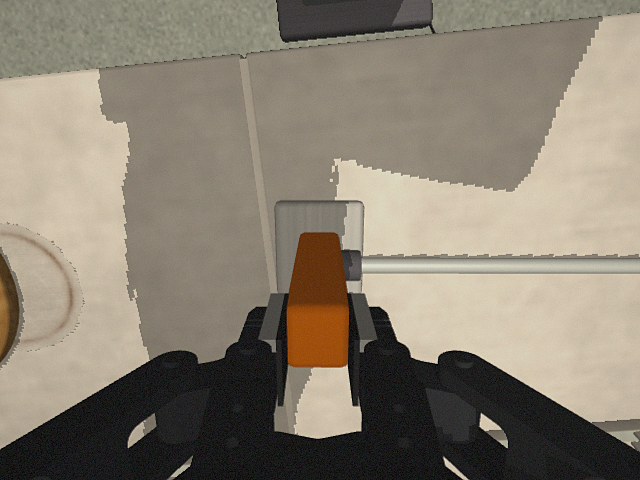

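View pics/t8.png

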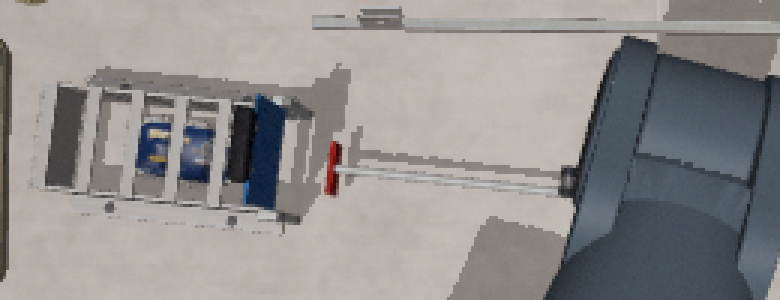

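>>> {"api": "step_arm", "payload": {
  "commands": [-0.1, 0.7, -0.07, 0, 0, 0, 1, -0.1, 1.6, -0.07, 0, 0, 0, 1, -0.1, 2.6, -0.07, 0, 0, 0, 1, -0.1, 3.6, -0.07, 0, 0, 0, 1, -0.1, 4, -0.07, 0, 0, 0, 1, -0.1, 4, -0.07, 0, 0, 0, 1]
}}

```text
time_s: 10.8
tcp_pos: [0.452, -0.0167, 0.101]
orientation: [[-0.995, 0.095, -0.0], [0.095, 0.995, -0.0], [0.0, -0.0, -1.0]]
contact_force: [-1.0, 0.5, -2.7]
width: 0.0207
```

Run:
```python
from h import *
s=monitor.state();O=np.array([.471,.207]);a=np.array([.0933,.9956]);n=np.array([.9956,-.0933])
y=s["orientation"][:2,1];tip=s["tcp_pos"][:2]+.275*y-O
print("tip chute x,lat",tip@a,tip@n)
cmd([.4612,.1025,.1013],down(np.radians(84.55)))
p,d=vision.read_camera("top");cv2.imwrite("pics/t9.png",cv2.resize(p[190:290,140:400],(780,300),interpolation=3))
p,d=vision.read_camera("scene");cv2.imwrite("pics/s9.png",cv2.resize(p[120:320,200:440],(720,600)))
```

```text
tip chute x,lat 0.0505079291254936 0.002418103104692785
cmd [ 0.09  4.78 -0.01] [-0. -0. -0.] | t 10.8 tcp [ 0.452  -0.0167  0.101 ] head 84.54 tilt [-0.0001 -0.0002] F [-1.   0.5 -2.7] w 0.0207
```

View pics/t9.png

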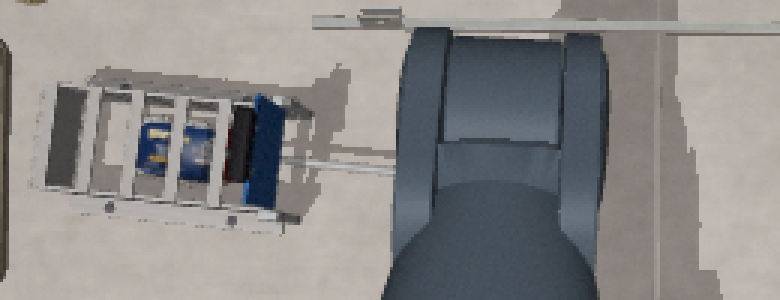

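View pics/s9.png

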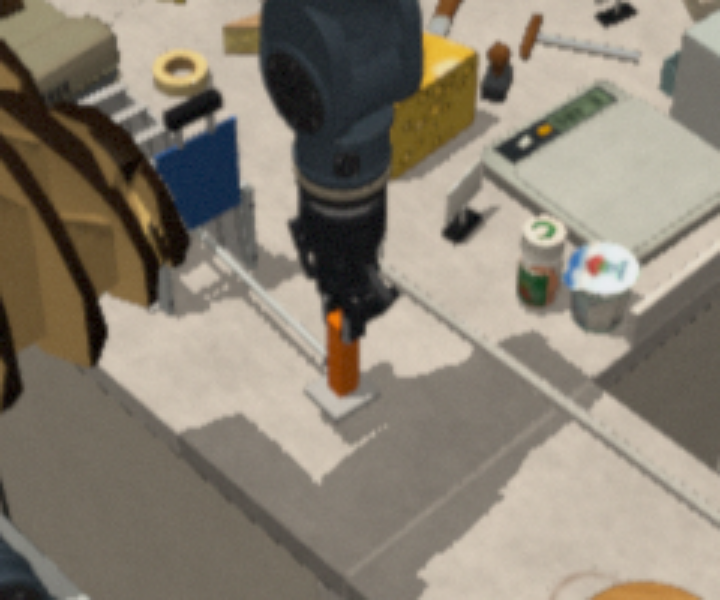

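>>> {"api": "step_arm", "payload": {
  "commands": [0, 0.8, 0, 0, 0, 0, 1, 0, 1.8, 0, 0, 0, 0, 1, 0, 2.8, 0, 0, 0, 0, 1, 0, 3.8, 0, 0, 0, 0, 1, 0, 4.7, 0, 0, 0, 0, 1, 0, 4.7, 0, 0, 0, 0, 1]
}}

```text
time_s: 11.5
tcp_pos: [0.4636, 0.101, 0.101]
orientation: [[-0.995, 0.095, 0.0], [0.095, 0.995, 0.0], [-0.0, 0.0, -1.0]]
contact_force: [1.2, -0.7, -2.4]
width: 0.0206
```

```bash
cat >> h.py <<'E'
def tip():
    s=monitor.state();O=np.array([.471,.207]);a=np.array([.0933,.9956]);n=np.array([.9956,-.0933])
    y=s["orientation"][:2,1];t=s["tcp_pos"][:2]+.275*y-O
    print("tip chute x,lat",np.round([t@a,t@n],4),"z",s["tcp_pos"][2]-.0663)
E
python3 - <<'E'
from h import *
tip();cmd([.4612,.1025,.0683],down(np.radians(84.55)))
p,d=vision.read_camera("top");cv2.imwrite("pics/t10.png",cv2.resize(p[200:270,140:260],(780,455),interpolation=3))
E
```

```text
tip chute x,lat [0.1687 0.0031] z 0.034728594452255485
cmd [0.1  0.05 1.31] [ 0.  0. -0.] | t 11.5 tcp [0.4636 0.101  0.101 ] head 84.53 tilt [0.0005 0.0004] F [ 1.2 -0.7 -2.4] w 0.0206
```

View pics/t10.png

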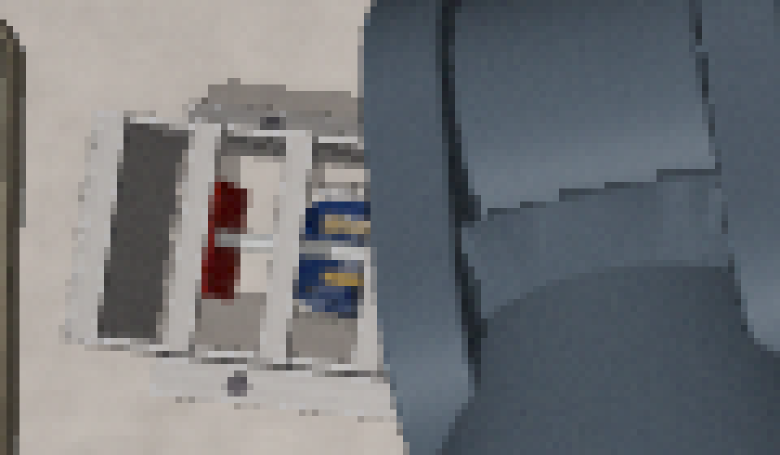

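>>> {"api": "step_arm", "payload": {
  "commands": [0, 0, 0.4, 0, 0, 0, 1, 0, 0, 0.8, 0, 0, 0, 1, 0, 0, 1.1, 0, 0, 0, 1, 0, 0, 1.3, 0, 0, 0, 1, 0, 0, 1.3, 0, 0, 0, 1, 0, 0, 1.3, 0, 0, 0, 1, 0, 0, 1.3, 0, 0, 0, 1]
}}

```text
time_s: 12.25
tcp_pos: [0.4631, 0.1001, 0.0688]
orientation: [[-0.995, 0.096, 0.001], [0.096, 0.995, 0.0], [-0.001, 0.0, -1.0]]
contact_force: [0.2, 0.4, -2.2]
width: 0.0206
```

Run:
```python
from h import *
tip();cmd([.4612,.1025,.0683],down(np.radians(84.55)))
p,d=vision.read_camera("top");cv2.imwrite("pics/t11.png",cv2.resize(p[200:270,140:260],(780,455),interpolation=3))
```

```text
tip chute x,lat [0.1678 0.0029] z 0.002547114288811117
cmd [0.09 0.09 0.02] [ 0.    0.   -0.01] | t 12.25 tcp [0.4631 0.1001 0.0688] head 84.47 tilt [0.0005 0.    ] F [ 0.2  0.4 -2.2] w 0.0206
```

View pics/t11.png

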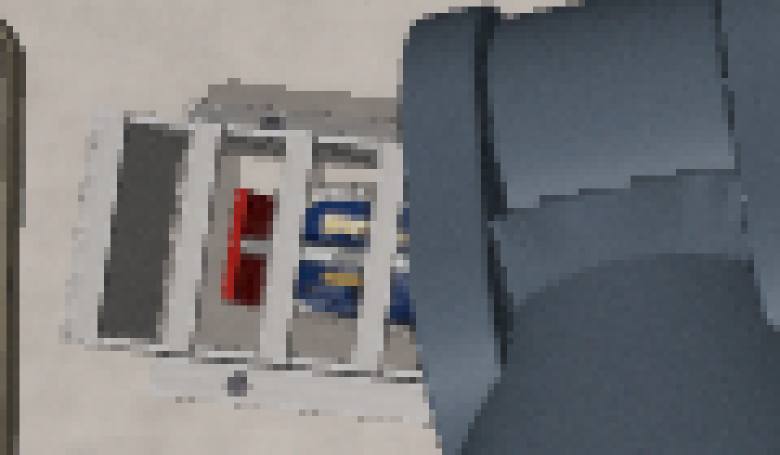

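>>> {"api": "step_arm", "payload": {
  "commands": [0, -0.3, 0, 0, 0, 0, 1, 0, -0.8, 0, 0, 0, 0, 1, 0, -1.3, 0, 0, 0, 0, 1, 0, -1.8, 0, 0, 0, 0, 1, 0, -2.3, 0, 0, 0, 0, 1, 0, -2.8, 0, 0, 0, 0, 1, 0, -3.3, 0, 0, 0, 0, 1, 0, -3.8, 0, 0, 0, 0, 1]
}}

```text
time_s: 13.1
tcp_pos: [0.4535, 0.0044, 0.0686]
orientation: [[-0.995, 0.097, -0.0], [0.097, 0.995, -0.0], [0.0, -0.0, -1.0]]
contact_force: [0.2, 1.1, -1.5]
width: 0.0206
```

Run:
```python
from h import *
tip();cmd([.4612,.1025,.0683],down(np.radians(84.6)))
p,d=vision.read_camera("top");cv2.imwrite("pics/t12.png",cv2.resize(p[200:270,140:260],(780,455),interpolation=3))
```

```text
tip chute x,lat [0.0716 0.0024] z 0.0022692149043030407
cmd [0.07 3.94 0.01] [-0.   -0.   -0.02] | t 13.1 tcp [0.4535 0.0044 0.0686] head 84.46 tilt [-0.0001 -0.0001] F [ 0.2  1.1 -1.5] w 0.0206
```

View pics/t12.png

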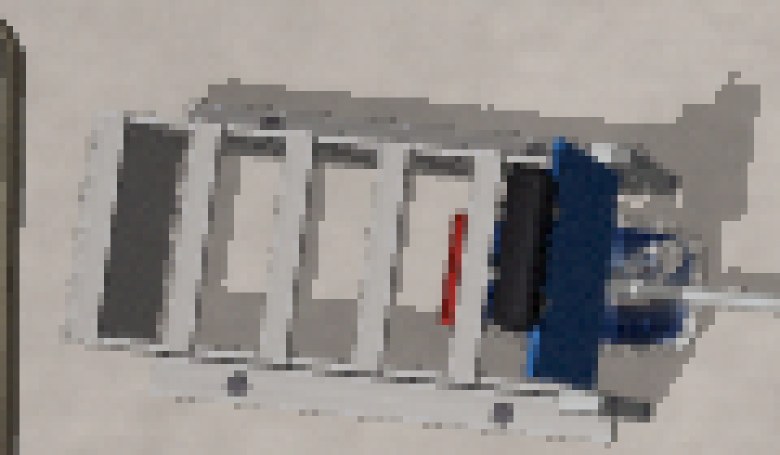

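Tin is being drawn out, blade just inside the mouth at zoom (455,270). Continue.

>>> {"api": "step_arm", "payload": {
  "commands": [0, -0.5, 0, 0, 0, 0, 1, 0, -1.1, 0, 0, 0, 0, 1, 0, -1.8, 0, 0, 0, 0, 1, 0, -2.5, 0, 0, 0, 0, 1, 0, -3.2, 0, 0, 0, 0, 1, 0, -3.9, 0, 0, 0, 0, 1, 0, -4.5, 0, 0, 0, 0, 1, 0, -5, 0, 0, 0, 0, 1]
}}

```text
time_s: 13.95
tcp_pos: [0.4414, -0.1199, 0.0686]
orientation: [[-0.995, 0.096, -0.0], [0.096, 0.995, 0.0], [0.0, 0.0, -1.0]]
contact_force: [1.0, 1.5, -2.6]
width: 0.0206
```

>>> {"api": "step_arm", "payload": {
  "commands": [0, -0.2, 0, 0, 0, 0, 1, 0, -0.3, 0, 0, 0, 0, 1, 0, -0.3, 0, 0, 0, 0, 1, 0, -0.3, 0, 0, 0, 0, 1]
}}

```text
time_s: 14.35
tcp_pos: [0.4409, -0.1261, 0.0686]
orientation: [[-0.995, 0.096, -0.0], [0.096, 0.995, -0.0], [0.0, -0.0, -1.0]]
contact_force: [-0.1, -0.5, -1.8]
width: 0.0205
```

Run:
```python
from h import *
tip();cmd([.4612,.1025,.0683],down(np.radians(84.6)))
p,d=vision.read_camera("top");cv2.imwrite("pics/t13.png",cv2.resize(p[195:295,160:360],(800,400),interpolation=3))
```

```text
tip chute x,lat [-0.0595  0.0018] z 0.002262906407863252
cmd [0.07 9.18 0.01] [-0.   -0.   -0.01] | t 14.35 tcp [ 0.4409 -0.1261  0.0686] head 84.49 tilt [-0.0001 -0.0002] F [-0.1 -0.5 -1.8] w 0.0205
```

View pics/t13.png

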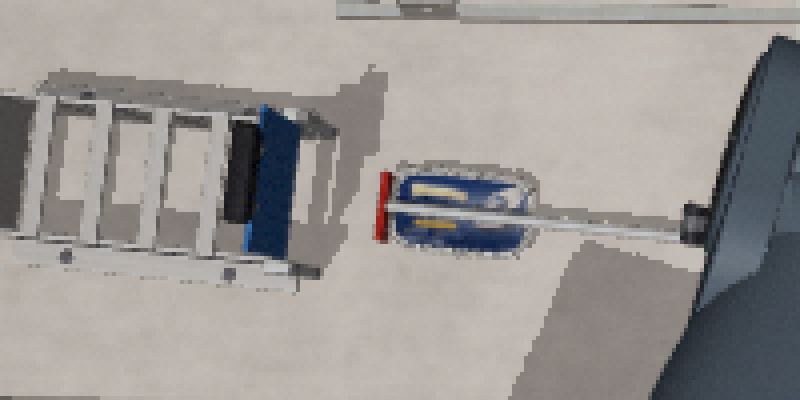

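>>> {"api": "step_arm", "payload": {
  "commands": [0, 0.4, 0, 0, 0, 0, 1, 0, 0.4, 0, 0, 0, 0, 1, 0, 0.4, -0.8, 0, 0, 0, 1, 0, 0.4, -1.7, 0, 0, 0, 1, 0, 0.4, -2.4, 0, 0, 0, 1, 0, 0.4, -2.4, 0, 0, 0, 1]
}}

```text
time_s: 15.0
tcp_pos: [0.4434, -0.1164, 0.1305]
orientation: [[-0.995, 0.096, 0.004], [0.096, 0.995, -0.001], [-0.004, -0.001, -1.0]]
contact_force: [1.1, -0.8, -2.6]
width: 0.021
```

Run:
```python
from h import *
tip();cmd([.481,-.265,.128],down(np.radians(100.5)))
p,d=vision.read_camera("top");cv2.imwrite("pics/t14.png",cv2.resize(p[195:295,160:360],(800,400),interpolation=3))
```

```text
tip chute x,lat [-0.0496  0.0033] z 0.06421548046446834
cmd [-2.07 -5.77  0.11] [-0.01  0.03 -2.  ] | t 15.0 tcp [ 0.4434 -0.1164  0.1305] head 84.52 tilt [ 0.0037 -0.0011] F [ 1.1 -0.8 -2.6] w 0.021
```

View pics/t14.png

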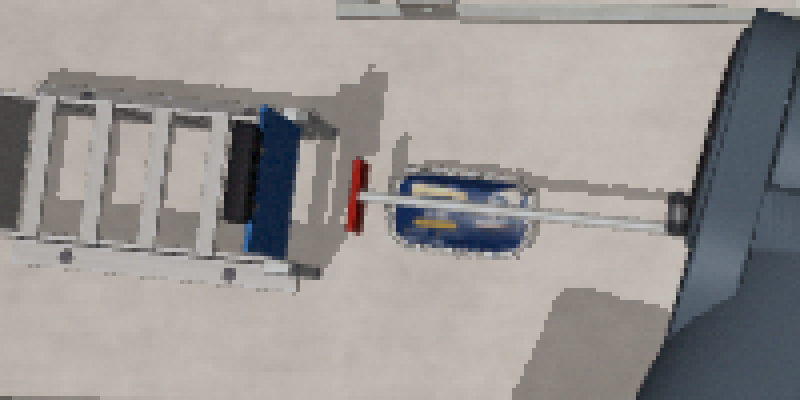

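Tin stayed put, hook is free above it. Carry the hook back to its original place.

>>> {"api": "step_arm", "payload": {
  "commands": [-0.2, -0.8, 0, 0, 0, -0.2, 1, -0.4, -1.6, 0, 0, 0, -0.4, 1, -0.8, -2.6, 0, 0, 0, -0.8, 1, -1.2, -3.8, 0, 0, 0, -1.2, 1, -1.6, -5, 0, 0, 0, -1.6, 1, -2.1, -5.8, 0.1, 0, 0, -2, 1, -2.1, -5.8, 0.1, 0, 0, -2, 1, -2.1, -5.8, 0.1, 0, 0, -2, 1]
}}

```text
time_s: 15.85
tcp_pos: [0.4793, -0.2654, 0.1245]
orientation: [[-0.984, -0.18, -0.002], [-0.18, 0.984, 0.001], [0.002, 0.002, -1.0]]
contact_force: [0.1, 0.1, -2.8]
width: 0.0204
```

Run:
```python
from h import *
cmd([.481,-.265,.0665],down(np.radians(100.5)))
```

```text
cmd [-0.07 -0.    2.32] [ 0.01 -0.02 -0.01] | t 15.85 tcp [ 0.4793 -0.2654  0.1245] head 100.39 tilt [-0.0024  0.0015] F [ 0.1  0.1 -2.8] w 0.0204
```

>>> {"api": "step_arm", "payload": {
  "commands": [0, 0, 0.8, 0, 0, 0, 1, 0, 0, 1.5, 0, 0, 0, 1, 0, 0, 2, 0, 0, 0, 1, 0, 0, 2.2, 0, 0, 0, 1, 0, 0, 2.2, 0, 0, 0, 1]
}}

```text
time_s: 16.35
tcp_pos: [0.4797, -0.2651, 0.0706]
orientation: [[-0.983, -0.182, -0.001], [-0.182, 0.983, 0.001], [0.001, 0.001, -1.0]]
contact_force: [-0.6, -0.4, -2.9]
width: 0.0208
```

Run:
```python
from h import *
cmd([.481,-.265,.0665],down(np.radians(100.5)))
```

```text
cmd [-0.05 -0.01  0.16] [ 0.01 -0.01 -0.  ] | t 16.35 tcp [ 0.4797 -0.2651  0.0706] head 100.49 tilt [-0.0012  0.0006] F [-0.6 -0.4 -2.9] w 0.0208
```

>>> {"api": "step_arm", "payload": {
  "commands": [0, 0, 0.12, 0, 0, 0, 1, 0, 0, 0.12, 0, 0, 0, 1]
}}

```text
time_s: 16.55
tcp_pos: [0.4805, -0.2659, 0.0684]
orientation: [[-0.983, -0.182, 0.001], [-0.182, 0.983, -0.0], [-0.001, -0.001, -1.0]]
contact_force: [-0.6, -0.1, -1.6]
width: 0.0203
```

>>> {"api": "step_arm", "payload": {
  "commands": [0, 0, 0.08, 0, 0, 0, 1, 0, 0, 0.08, 0, 0, 0, 1]
}}

```text
time_s: 16.75
tcp_pos: [0.4805, -0.266, 0.0664]
orientation: [[-0.983, -0.182, 0.001], [-0.182, 0.983, -0.0], [-0.001, -0.001, -1.0]]
contact_force: [0.2, 0.4, -1.4]
width: 0.0201
```

>>> {"api": "step_arm", "payload": {
  "commands": [0, 0, 0.03, 0, 0, 0, 0.6, 0, 0, 0.03, 0, 0, 0, 0, 0, 0, 0.03, 0, 0, 0, 0, 0, 0, 0.03, 0, 0, 0, 0, 0, 0, 0.03, 0, 0, 0, 0, 0, 0, 0.03, 0, 0, 0, 0]
}}

```text
time_s: 17.35
tcp_pos: [0.4802, -0.2658, 0.0654]
orientation: [[-0.983, -0.182, 0.0], [-0.182, 0.983, -0.0], [-0.0, -0.0, -1.0]]
contact_force: [0.3, 0.4, -0.1]
width: 0.0854
```

>>> {"api": "step_arm", "payload": {
  "commands": [0, 0, -1, 0, 0, 0, 0, 0, 0, -2.5, 0, 0, 0, 0, 0, 0, -4, 0, 0, 0, 0, 0, 0, -6, 0, 0, 0, 0, 0, 0, -6, 0, 0, 0, 0]
}}

```text
time_s: 17.85
tcp_pos: [0.4826, -0.2672, 0.2218]
orientation: [[-0.983, -0.182, 0.009], [-0.182, 0.983, -0.005], [-0.008, -0.006, -1.0]]
contact_force: [1.3, 0.5, 0.4]
width: 0.0854
```

Run:
```python
from h import *
cmd([.49,.08,.25],down(np.radians(0)))
cmd([.49,.08,.25],down(np.radians(180)))
print(monitor.state()["joints"])
c=vision.camera_params("wrist");p,d=vision.read_camera("wrist");cv2.imwrite("pics/w15.png",p)
p,d=vision.read_camera("top");cv2.imwrite("pics/t15.png",cv2.resize(p[195:295,160:360],(800,400),interpolation=3));c=vision.camera_params("top")
P=cloud(c,d)
m=np.zeros((480,640),bool);m[225:270,250:310]=1;m&=abs(P[...,2]-.024)<.008
print(m.sum(),cv2.minAreaRect(P[m][:,:2].astype(np.float32)))
```

```text
cmd [-2.82 13.6  -1.19] [1.000e-02 8.000e-02 1.256e+01] | t 17.85 tcp [ 0.4826 -0.2672  0.2218] head 100.47 tilt [ 0.0085 -0.0048] F [1.3 0.5 0.4] w 0.0854
cmd [-2.82 13.6  -1.19] [-0.07  0.01 -9.94] | t 17.85 tcp [ 0.4826 -0.2672  0.2218] head 100.47 tilt [ 0.0085 -0.0048] F [1.3 0.5 0.4] w 0.0854
[-5.05525047e-01  2.71785647e-01  7.38551853e-02  1.36306199e+00
 -9.56950609e-05 -6.88301372e-01]
733 ((0.4601449966430664, 0.07141299545764923), (0.15022790431976318, 0.06281405687332153), 83.22281646728516)
```

View pics/w15.png

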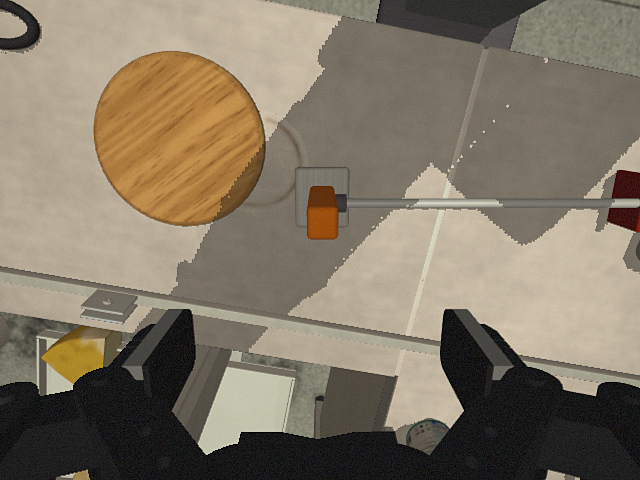

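View pics/t15.png

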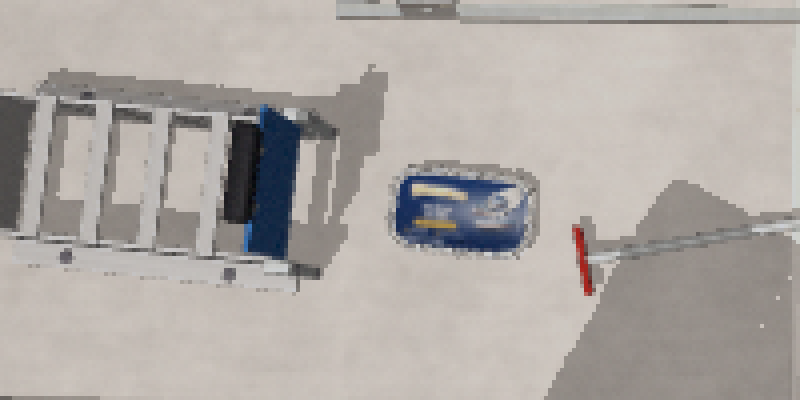

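Run:
```python
from h import *
cmd([.462,.095,.27],down(np.radians(174.5)))
```

```text
cmd [-1.89 14.34 -2.16] [-0.02  0.   -9.25] | t 17.95 tcp [ 0.4808 -0.2661  0.2165] head 100.47 tilt [ 0.0023 -0.0014] F [-0.6  0.2  0. ] w 0.0851
```

>>> {"api": "step_arm", "payload": {
  "commands": [-0.1, 0.8, -1, 0, 0, -1, 0, -0.3, 2.4, -2.1, 0, 0, -2, 0, -0.5, 4, -2.1, 0, 0, -3, 0, -0.8, 6, -2.1, 0, 0, -4, 0, -1.1, 8, -2.1, 0, 0, -5, 0, -1.4, 10, -2.1, 0, 0, -6, 0, -1.7, 12, -2.1, 0, 0, -7, 0, -1.9, 14.3, -2.1, 0, 0, -8, 0]
}}

```text
time_s: 18.75
tcp_pos: [0.4619, 0.0863, 0.2663]
orientation: [[-0.262, -0.965, -0.002], [-0.965, 0.262, -0.001], [0.001, 0.002, -1.0]]
contact_force: [1.5, -0.6, 0.5]
width: 0.0856
```

Run:
```python
from h import *
cmd([.462,.095,.27],down(np.radians(174.5)))
```

```text
cmd [-0.34  0.09 -0.15] [ 0.01 -0.01 -1.21] | t 18.75 tcp [0.4619 0.0863 0.2663] head 164.79 tilt [-0.0021 -0.0005] F [ 1.5 -0.6  0.5] w 0.0856
```

>>> {"api": "step_arm", "payload": {
  "commands": [-0.1, 0, 0, 0, 0, -0.7, 0, -0.1, 0, 0, 0, 0, -1.2, 0, -0.1, 0, 0, 0, 0, -1.2, 0]
}}

```text
time_s: 19.05
tcp_pos: [0.4628, 0.0874, 0.2663]
orientation: [[-0.101, -0.995, -0.003], [-0.995, 0.101, -0.001], [0.001, 0.003, -1.0]]
contact_force: [-0.0, 0.3, -0.3]
width: 0.0852
```

Run:
```python
from h import *
cmd([.462,.095,.27],down(np.radians(174.5)))
c=vision.camera_params("wrist");p,d=vision.read_camera("wrist");cv2.imwrite("pics/w16.png",p)
P=cloud(c,d);m=(P[...,2]>.016)&(P[...,2]<.032);m&=(abs(P[...,0]-.46)<.06)&(abs(P[...,1]-.09)<.085)
m=cv2.morphologyEx(m.astype(np.uint8),cv2.MORPH_OPEN,np.ones((5,5)))
n,l,st,ce=cv2.connectedComponentsWithStats(m);k=1+np.argmax(st[1:,4]);print(st[k],np.median(P[l==k][:,2]))
print(cv2.minAreaRect(P[l==k][:,:2].astype(np.float32)))
```

```text
cmd [-0.3   0.06 -0.15] [ 0.02 -0.01 -0.04] | t 19.05 tcp [0.4628 0.0874 0.2663] head 174.21 tilt [-0.0026 -0.0006] F [-0.   0.3 -0.3] w 0.0852
[ 286  150   63  104 6053] 0.021025987568706623
((0.46394607424736023, 0.09356127679347992), (0.10463012009859085, 0.062632717192173), 84.84542083740234)
```

View pics/w16.png

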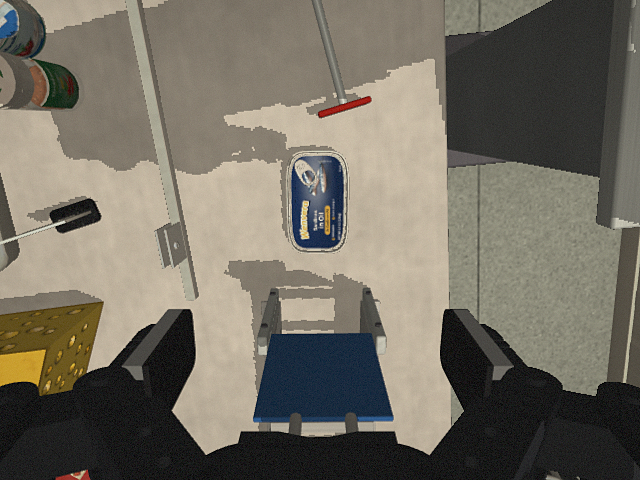

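Run:
```python
from h import *
cmd([.4637,.087,.03],down(np.radians(174.8)))
```

```text
cmd [-0.01 -0.05  9.46] [ 0.02 -0.01 -0.1 ] | t 19.1 tcp [0.4629 0.087  0.2666] head 174.02 tilt [-0.0022 -0.0005] F [-0.4 -0.1  0.6] w 0.0856
```

>>> {"api": "step_arm", "payload": {
  "commands": [0, -0.05, 2, 0, 0, -0.1, 0, 0, -0.05, 4, 0, 0, -0.1, 0, 0, -0.05, 6, 0, 0, -0.1, 0, 0, -0.05, 7.5, 0, 0, -0.1, 0, 0, -0.05, 8.7, 0, 0, -0.1, 0, 0, -0.05, 9.4, 0, 0, -0.1, 0, 0, -0.05, 9.4, 0, 0, -0.1, 0]
}}

```text
time_s: 19.8
tcp_pos: [0.4623, 0.0857, 0.0302]
orientation: [[-0.092, -0.996, -0.006], [-0.996, 0.092, -0.001], [0.002, 0.005, -1.0]]
contact_force: [-1.2, 0.6, 1.1]
width: 0.0852
```

Run:
```python
from h import *
cmd([.4637,.087,.0],down(np.radians(174.8)))
p,d=vision.read_camera("wrist");cv2.imwrite("pics/w17.png",p)
```

```text
cmd [-0.06 -0.06  1.21] [ 0.04 -0.01 -0.01] | t 19.8 tcp [0.4623 0.0857 0.0302] head 174.69 tilt [-0.0055 -0.0011] F [-1.2  0.6  1.1] w 0.0852
```

View pics/w17.png

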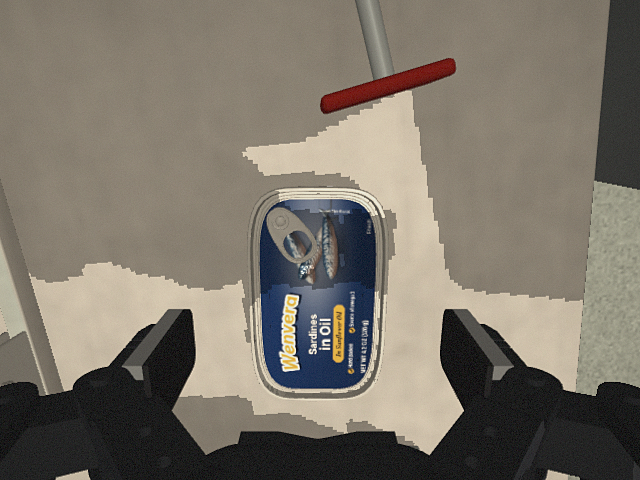

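>>> {"api": "step_arm", "payload": {
  "commands": [0, 0, 0.5, 0, 0, 0, 0, 0, 0, 0.9, 0, 0, 0, 0, 0, 0, 1.2, 0, 0, 0, 0, 0, 0, 1.2, 0, 0, 0, 0]
}}

```text
time_s: 20.25
tcp_pos: [0.4643, 0.0866, 0.0024]
orientation: [[-0.09, -0.996, -0.001], [-0.996, 0.09, -0.0], [0.0, 0.001, -1.0]]
contact_force: [-0.1, 0.1, 0.2]
width: 0.0853
```

>>> {"api": "step_arm", "payload": {
  "commands": [0, 0, 0, 0, 0, 0, 0.5, 0, 0, 0, 0, 0, 0, 1, 0, 0, 0, 0, 0, 0, 1, 0, 0, 0, 0, 0, 0, 1, 0, 0, 0, 0, 0, 0, 1, 0, 0, 0, 0, 0, 0, 1]
}}

```text
time_s: 20.85
tcp_pos: [0.4648, 0.0867, 0.0029]
orientation: [[-0.089, -0.996, 0.0], [-0.996, 0.089, -0.0], [0.0, -0.0, -1.0]]
contact_force: [-0.5, -0.6, -0.3]
width: 0.0002
```

Run:
```python
from h import *
cmd([.4637,.087,.0],down(np.radians(174.8)))
p,d=vision.read_camera("wrist");cv2.imwrite("pics/w18.png",p)
```

```text
cmd [-0.01  0.04  0.11] [-0.   -0.    0.01] | t 20.85 tcp [0.4648 0.0867 0.0029] head 174.87 tilt [ 0.0001 -0.0001] F [-0.5 -0.6 -0.3] w 0.0002
```

View pics/w18.png

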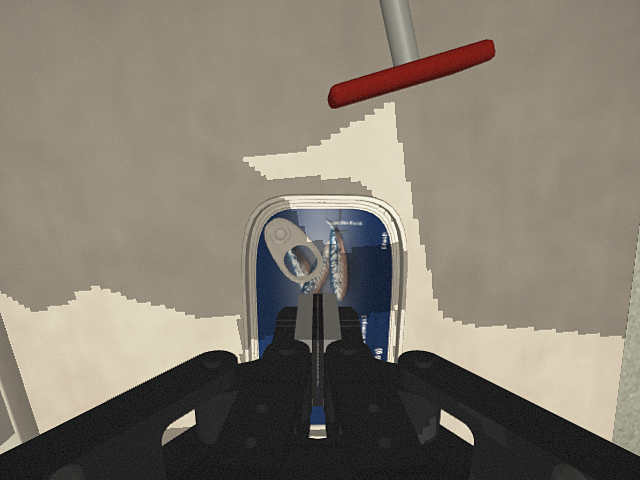

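Run:
```python
from h import *
c=vision.camera_params("wrist");p,d=vision.read_camera("wrist");P=cloud(c,d)
for r in (220,250,280,300,320,340): print(r,np.round(P[r,236:410:12,2],3))
p,d=vision.read_camera("scene");cv2.imwrite("pics/s18.png",cv2.resize(p[140:290,230:410],(720,600)))
```

```text
220 [-0.001  0.022  0.019  0.022  0.021  0.021  0.021  0.021  0.021  0.021
  0.022  0.021  0.022  0.02  -0.001]
250 [0.    0.021 0.021 0.022 0.022 0.021 0.021 0.02  0.021 0.021 0.02  0.02
 0.02  0.02  0.023]
280 [-0.     0.02   0.02   0.021  0.021  0.022  0.022  0.022  0.02   0.022
  0.021  0.021  0.021  0.02   0.024]
300 [-0.002  0.021  0.02   0.021  0.021  0.021  0.038  0.038  0.038  0.021
  0.021  0.021  0.022  0.021  0.024]
320 [-0.002  0.021  0.021  0.021  0.045  0.045  0.054  0.053  0.053  0.045
  0.045  0.021  0.021  0.021 -0.   ]
340 [-0.     0.023  0.021  0.021  0.067  0.067  0.065  0.065  0.065  0.067
  0.068  0.021  0.02   0.02  -0.001]
```

View pics/s18.png

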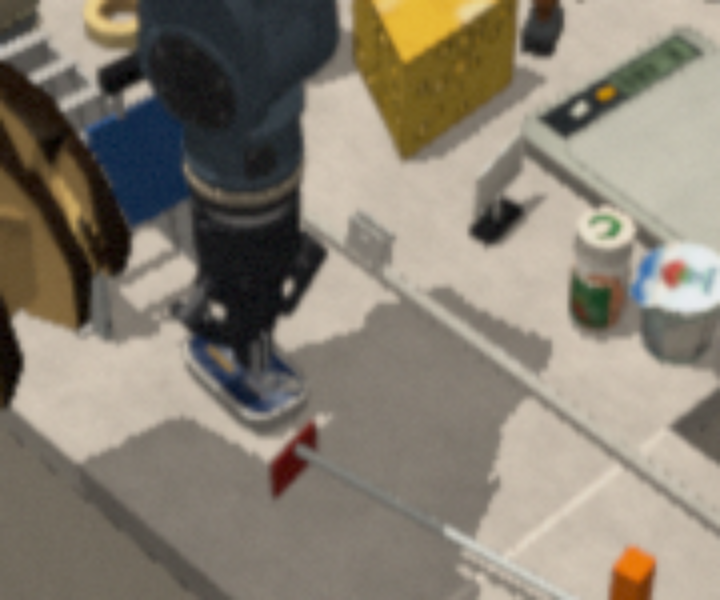

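>>> {"api": "step_arm", "payload": {
  "commands": [0, 0, -1, 0, 0, 0, 1, 0, 0, -2, 0, 0, 0, 1, 0, 0, -2, 0, 0, 0, 1]
}}

```text
time_s: 21.3
tcp_pos: [0.4667, 0.0871, 0.0554]
orientation: [[-0.089, -0.996, 0.004], [-0.996, 0.089, 0.001], [-0.001, -0.004, -1.0]]
contact_force: [-0.4, -0.0, -0.0]
width: 0.0
```

Run:
```python
from h import *
s=monitor.state();c=vision.camera_params("wrist");p,d=vision.read_camera("wrist");P=cloud(c,d)
cv2.imwrite("pics/w19.png",p)
T=(P-s["tcp_pos"])@s["orientation"]
for r in range(270,440,10): print(r,d[r,316].round(4),np.round(T[r,[300,310,316,318,322,335]][:,2],3),np.round(T[r,316],3))
cmd([0,0,0])
```

```text
270 0.2137 [0.034 0.035 0.034 0.034 0.035 0.033] [-0.002 -0.001  0.034]
280 0.2148 [0.034 0.034 0.034 0.034 0.035 0.035] [-0.008 -0.001  0.034]
290 0.2167 [0.035 0.035 0.034 0.034 0.034 0.034] [-0.013 -0.001  0.034]
300 0.1439 [-0.036 -0.036 -0.035 -0.036 -0.035 -0.035] [ 0.011 -0.001 -0.035]
310 0.1351 [-0.044 -0.043 -0.044 -0.043 -0.044 -0.044] [ 0.012 -0.001 -0.044]
320 0.1277 [-0.052 -0.051 -0.051 -0.051 -0.05  -0.05 ] [ 0.012 -0.001 -0.051]
330 0.1222 [-0.055 -0.057 -0.057 -0.056 -0.057 -0.057] [ 0.012 -0.001 -0.057]
340 0.1171 [-0.062 -0.063 -0.063 -0.063 -0.062 -0.062] [ 0.011 -0.001 -0.063]
350 0.1188 [-0.071 -0.069 -0.062 -0.062 -0.063 -0.07 ] [ 0.008 -0.001 -0.062]
360 0.0 [-0.075 -0.071 -0.168 -0.063 -0.063 -0.076] [ 0.07  -0.001 -0.168]
370 0.1202 [-0.079 -0.071 -0.062 -0.063 -0.064 -0.08 ] [ 0.002 -0.001 -0.062]
380 0.121 [-0.083 -0.071 -0.062 -0.063 -0.063 -0.083] [-0.002 -0.001 -0.062]
390 0.1218 [-0.09  -0.071 -0.062 -0.063 -0.063 -0.09 ] [-0.005 -0.001 -0.062]
400 0.1226 [-0.09  -0.071 -0.062 -0.063 -0.063 -0.09 ] [-0.008 -0.001 -0.062]
410 0.2641 [-0.09  -0.072  0.057  0.057  0.057 -0.09 ] [-0.105 -0.002  0.057]
420 0.2652 [-0.091 -0.071  0.056  0.056  0.056 -0.09 ] [-0.112 -0.002  0.056]
430 0.2669 [-0.091  0.056  0.056  0.056  0.056 -0.091] [-0.119 -0.002  0.056]
cmd [ 5.13 18.26  2.1 ] [0. 0. 0.] | t 21.35 tcp [0.4659 0.087  0.054 ] head 174.87 tilt [0.0029 0.0004] F [-0.3  0.8 -1. ] w -0.0004
```

View pics/w19.png

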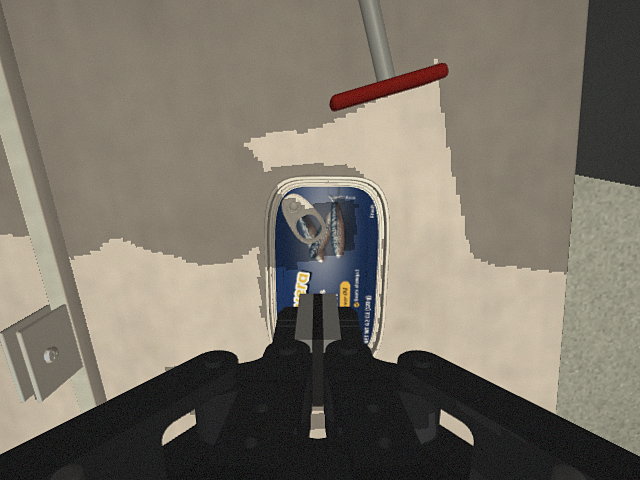

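>>> {"api": "step_arm", "payload": {
  "commands": [0, 0, 0, 0, 0, 0, 0, 0, 0, 0, 0, 0, 0, 0, 0, 0, 0, 0, 0, 0, 0, 0, 0, 0, 0, 0, 0, 0, 0, 0, 0, 0, 0, 0, 0, 0, 0, 0, 0, 0, 0, 0, 0, 0, 0, 0, 0, 0, 0]
}}

```text
time_s: 22.05
tcp_pos: [0.4647, 0.0867, 0.0527]
orientation: [[-0.089, -0.996, -0.0], [-0.996, 0.089, -0.0], [0.0, 0.0, -1.0]]
contact_force: [-0.0, -0.7, 0.1]
width: 0.0855
```

Run:
```python
from h import *
s=monitor.state();c=vision.camera_params("wrist");p,d=vision.read_camera("wrist");P=cloud(c,d)
cv2.imwrite("pics/w20.png",p)
T=(P-s["tcp_pos"])@s["orientation"]
for u in (150,170,185,190,445,460):
  print(u,[(r,np.round(T[r,u],3).tolist()) for r in range(306,380,8)])
m=(P[...,2]>.014)&(P[...,2]<.032);m&=(abs(P[...,0]-.46)<.06)&(abs(P[...,1]-.09)<.085)
m=cv2.morphologyEx(m.astype(np.uint8),cv2.MORPH_OPEN,np.ones((5,5)))
n,l,st,ce=cv2.connectedComponentsWithStats(m);k=1+np.argmax(st[1:,4]);print(st[k],np.median(P[l==k][:,2]))
print(cv2.minAreaRect(P[l==k][:,:2].astype(np.float32)))
cmd([.4637,.087,0])
```

```text
150 [(306, [-0.032, -0.098, 0.054]), (314, [-0.036, -0.098, 0.053]), (322, [-0.041, -0.099, 0.053]), (330, [0.007, -0.054, -0.049]), (338, [0.011, -0.049, -0.061]), (346, [0.012, -0.046, -0.066]), (354, [0.012, -0.044, -0.071]), (362, [0.011, -0.044, -0.073]), (370, [0.009, -0.044, -0.074]), (378, [0.008, -0.043, -0.076])]
170 [(306, [-0.032, -0.087, 0.055]), (314, [0.011, -0.048, -0.045]), (322, [0.012, -0.046, -0.053]), (330, [0.012, -0.044, -0.058]), (338, [0.011, -0.043, -0.06]), (346, [0.009, -0.043, -0.061]), (354, [0.006, -0.043, -0.061]), (362, [0.004, -0.044, -0.061]), (370, [0.002, -0.043, -0.062]), (378, [-0.001, -0.043, -0.063])]
185 [(306, [-0.031, -0.077, 0.053]), (314, [0.011, -0.043, -0.045]), (322, [0.009, -0.043, -0.047]), (330, [0.007, -0.043, -0.047]), (338, [0.004, -0.043, -0.047]), (346, [0.002, -0.043, -0.049]), (354, [-0.001, -0.043, -0.049]), (362, [-0.003, -0.043, -0.05]), (370, [-0.006, -0.044, -0.05]), (378, [-0.009, -0.043, -0.051])]
190 [(306, [-0.032, -0.075, 0.054]), (314, [0.009, -0.043, -0.041]), (322, [0.007, -0.043, -0.042]), (330, [0.004, -0.044, 
[... 430 characters left out ...]
62, [-0.006, 0.042, -0.046]), (370, [-0.009, 0.042, -0.046]), (378, [-0.079, 0.077, 0.053])]
460 [(306, [-0.031, 0.082, 0.054]), (314, [0.011, 0.045, -0.045]), (322, [0.012, 0.043, -0.052]), (330, [0.011, 0.042, -0.055]), (338, [0.008, 0.042, -0.056]), (346, [0.007, 0.042, -0.058]), (354, [0.004, 0.042, -0.058]), (362, [0.001, 0.042, -0.058]), (370, [-0.0, 0.042, -0.059]), (378, [-0.003, 0.042, -0.059])]
[  259   177   127   195 22594] 0.021010550959098956
((0.46372663974761963, 0.0935397669672966), (0.10511049628257751, 0.06301680207252502), 84.3965835571289)
cmd [-0.01  0.04  2.11] [0. 0. 0.] | t 22.1 tcp [0.4647 0.0867 0.0528] head 174.87 tilt [-0.0001 -0.0001] F [ 0.2  0.2 -0.1] w 0.0854
```

View pics/w20.png

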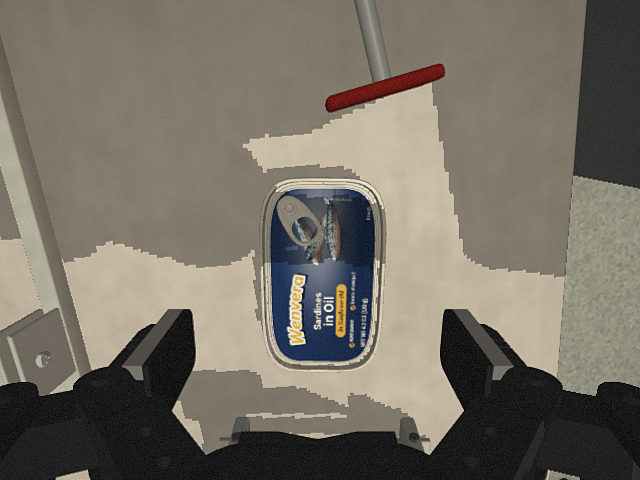

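>>> {"api": "step_arm", "payload": {
  "commands": [0, 0, 1, 0, 0, 0, 0, 0, 0, 2, 0, 0, 0, 0, 0, 0, 2.7, 0, 0, 0, 0, 0, 0, 3.1, 0, 0, 0, 0, 0, 0, 3.1, 0, 0, 0, 0]
}}

```text
time_s: 22.6
tcp_pos: [0.4639, 0.0866, -0.0256]
orientation: [[-0.089, -0.996, -0.002], [-0.996, 0.089, -0.001], [0.001, 0.002, -1.0]]
contact_force: [-0.3, -0.7, -0.2]
width: 0.0854
```

>>> {"api": "step_arm", "payload": {
  "commands": [0, 0, 0.15, 0, 0, 0, 0, 0, 0, 0.3, 0, 0, 0, 0, 0, 0, 0.3, 0, 0, 0, 0]
}}

```text
time_s: 22.9
tcp_pos: [0.4649, 0.0868, -0.032]
orientation: [[-0.089, -0.996, 0.0], [-0.996, 0.089, -0.0], [-0.0, -0.0, -1.0]]
contact_force: [-0.3, 0.2, 0.7]
width: 0.0856
```

No contact at z = −0.032; confirms the fingers are shorter than stated. Close.

>>> {"api": "step_arm", "payload": {
  "commands": [0, 0, 0, 0, 0, 0, 0.3, 0, 0, 0, 0, 0, 0, 1, 0, 0, 0, 0, 0, 0, 1, 0, 0, 0, 0, 0, 0, 1, 0, 0, 0, 0, 0, 0, 1]
}}

```text
time_s: 23.4
tcp_pos: [0.4663, 0.087, -0.0304]
orientation: [[-0.089, -0.996, 0.003], [-0.996, 0.089, 0.001], [-0.001, -0.003, -1.0]]
contact_force: [-1.0, -1.2, 19.2]
width: 0.0586
```

Run:
```python
from h import *
cmd([.4637,.087,0])
p,d=vision.read_camera("wrist");cv2.imwrite("pics/w21.png",p)
```

```text
cmd [ 0.01  0.1  -1.22] [0. 0. 0.] | t 23.4 tcp [ 0.4663  0.087  -0.0304] head 174.87 tilt [0.0033 0.0005] F [-1.  -1.2 19.2] w 0.0586
```

View pics/w21.png

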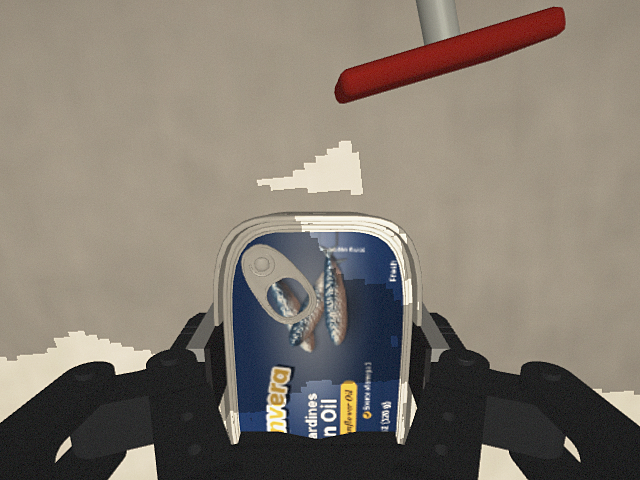

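>>> {"api": "step_arm", "payload": {
  "commands": [0, 0, -0.2, 0, 0, 0, 1, 0, 0, -0.4, 0, 0, 0, 1, 0, 0, -1, 0, 0, 0, 1, 0, 0, -2, 0, 0, 0, 1, 0, 0, -4, 0, 0, 0, 1, 0, 0, -6, 0, 0, 0, 1, 0, 0, -6, 0, 0, 0, 1]
}}

```text
time_s: 24.15
tcp_pos: [0.4681, 0.0874, 0.1239]
orientation: [[-0.089, -0.996, 0.009], [-0.996, 0.089, 0.002], [-0.002, -0.009, -1.0]]
contact_force: [1.4, -0.3, -1.6]
width: 0.0582
```

Run:
```python
from h import *
s=monitor.state();cmd([.4637,.087,0])
c=vision.camera_params("wrist");p,d=vision.read_camera("wrist");cv2.imwrite("pics/w22.png",p)
P=cloud(c,d);T=(P-s["tcp_pos"])@s["orientation"]
m=(T[...,2]>-.075)&(T[...,2]<-.03)&(abs(T[...,1])<.026)&(T[...,0]<.08)&(T[...,0]>-.06)
print(m.sum(),np.median(T[m][:,2]),T[m].min(0),T[m].max(0), np.linalg.lstsq(np.c_[T[m][:,:2],np.ones(m.sum())],T[m][:,2],rcond=None)[0])
```

```text
cmd [0.04 0.22 4.95] [0. 0. 0.] | t 24.15 tcp [0.4681 0.0874 0.1239] head 174.88 tilt [0.0091 0.0016] F [ 1.4 -0.3 -1.6] w 0.0582
36476 -0.05155211500983993 [-0.03224152 -0.02599982 -0.05622616] [ 0.04594552  0.02599881 -0.03153966] [-0.00181455  0.00287393 -0.05152125]
```

View pics/w22.png

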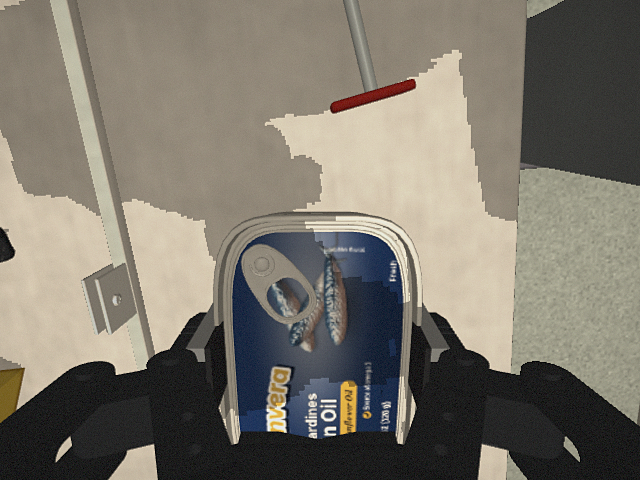

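Run:
```python
from h import *
cmd([.4525,-.4035,.145])
```

```text
cmd [19.6  -1.19 -0.99] [0. 0. 0.] | t 24.2 tcp [0.4668 0.0871 0.121 ] head 174.87 tilt [0.0059 0.001 ] F [ 0.1 -0.6 -3.5] w 0.0585
```

>>> {"api": "step_arm", "payload": {
  "commands": [0.6, 0, -0.6, 0, 0, 0, 1, 1.6, -0.1, -1, 0, 0, 0, 1, 3, -0.2, -1, 0, 0, 0, 1, 4.5, -0.3, -1, 0, 0, 0, 1, 6, -0.4, -1, 0, 0, 0, 1, 7.5, -0.5, -1, 0, 0, 0, 1, 9, -0.55, -1, 0, 0, 0, 1, 10.5, -0.6, -1, 0, 0, 0, 1]
}}

```text
time_s: 25.0
tcp_pos: [0.455, -0.1772, 0.1414]
orientation: [[-0.089, -0.996, -0.002], [-0.996, 0.089, 0.001], [-0.001, 0.002, -1.0]]
contact_force: [1.3, 0.7, -1.8]
width: 0.0587
```

>>> {"api": "step_arm", "payload": {
  "commands": [1.5, -0.1, 0, 0, 0, 0, 1, 3, -0.2, 0, 0, 0, 0, 1, 4.5, -0.3, 0, 0, 0, 0, 1, 6, -0.4, 0, 0, 0, 0, 1, 7.4, -0.5, 0, 0, 0, 0, 1, 8.6, -0.6, 0, 0, 0, 0, 1, 9.1, -0.6, 0, 0, 0, 0, 1, 9.1, -0.6, 0, 0, 0, 0, 1]
}}

```text
time_s: 25.8
tcp_pos: [0.4499, -0.4048, 0.1411]
orientation: [[-0.091, -0.996, -0.002], [-0.996, 0.091, 0.002], [-0.001, 0.002, -1.0]]
contact_force: [-0.5, 0.4, -1.9]
width: 0.0586
```

Run:
```python
from h import *
cmd([.4525,-.4035,.0],down(np.radians(174.87)))
c=vision.camera_params("wrist");p,d=vision.read_camera("wrist");cv2.imwrite("pics/w23.png",p)
p,d=vision.read_camera("scene");cv2.imwrite("pics/s23.png",cv2.resize(p[200:400,310:550],(720,600)))
```

```text
cmd [-0.05 -0.11  5.64] [ 0.02  0.01 -0.01] | t 25.8 tcp [ 0.4499 -0.4048  0.1411] head 174.76 tilt [-0.002   0.0015] F [-0.5  0.4 -1.9] w 0.0586
```

View pics/w23.png

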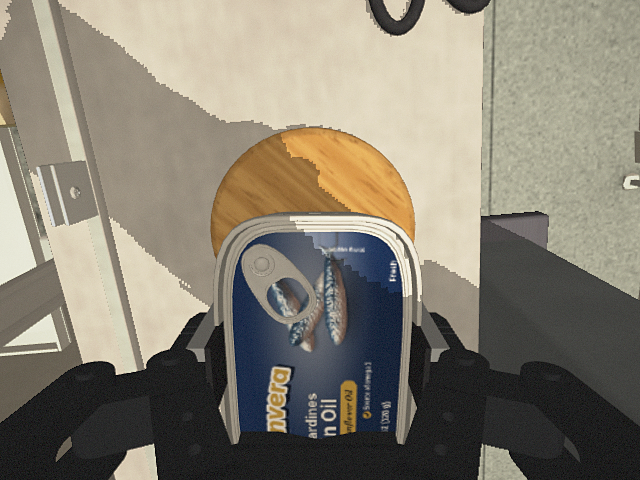

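View pics/s23.png

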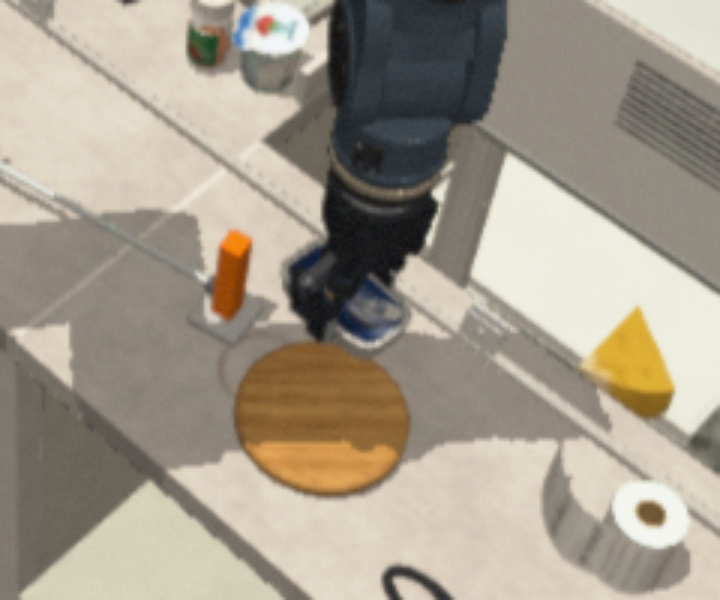

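>>> {"api": "step_arm", "payload": {
  "commands": [-0.05, -0.1, 1, 0, 0, 0, 1, -0.05, -0.1, 2.2, 0, 0, 0, 1, -0.05, -0.1, 3.4, 0, 0, 0, 1, -0.05, -0.1, 4.6, 0, 0, 0, 1, -0.05, -0.1, 5.3, 0, 0, 0, 1, -0.05, -0.1, 5.5, 0, 0, 0, 1, -0.05, -0.1, 5.5, 0, 0, 0, 1]
}}

```text
time_s: 26.6
tcp_pos: [0.4533, -0.4016, 0.0051]
orientation: [[-0.088, -0.996, -0.001], [-0.996, 0.088, 0.001], [-0.001, 0.001, -1.0]]
contact_force: [-0.3, -0.6, -1.3]
width: 0.059
```

>>> {"api": "step_arm", "payload": {
  "commands": [0, 0, 0.15, 0, 0, 0, 1, 0, 0, 0.3, 0, 0, 0, 1, 0, 0, 0.3, 0, 0, 0, 1]
}}

```text
time_s: 26.9
tcp_pos: [0.4536, -0.403, -0.0019]
orientation: [[-0.089, -0.996, 0.0], [-0.996, 0.089, -0.0], [0.0, -0.0, -1.0]]
contact_force: [0.0, -0.5, -1.8]
width: 0.0583
```

>>> {"api": "step_arm", "payload": {
  "commands": [0, 0, 0.1, 0, 0, 0, 1, 0, 0, 0.2, 0, 0, 0, 1, 0, 0, 0.2, 0, 0, 0, 1]
}}

```text
time_s: 27.2
tcp_pos: [0.4532, -0.4029, -0.0074]
orientation: [[-0.089, -0.996, -0.0], [-0.996, 0.089, 0.0], [-0.0, 0.0, -1.0]]
contact_force: [0.6, 0.5, -2.2]
width: 0.0586
```

>>> {"api": "step_arm", "payload": {
  "commands": [0, 0, 0.1, 0, 0, 0, 1, 0, 0, 0.1, 0, 0, 0, 1]
}}

```text
time_s: 27.4
tcp_pos: [0.4533, -0.4029, -0.01]
orientation: [[-0.089, -0.996, -0.0], [-0.996, 0.089, 0.0], [-0.0, 0.0, -1.0]]
contact_force: [0.0, -1.3, -1.4]
width: 0.0585
```

>>> {"api": "step_arm", "payload": {
  "commands": [0, 0, 0.06, 0, 0, 0, 1, 0, 0, 0.06, 0, 0, 0, 1]
}}

```text
time_s: 27.6
tcp_pos: [0.4534, -0.403, -0.0103]
orientation: [[-0.089, -0.996, 0.0], [-0.996, 0.089, -0.0], [0.0, -0.0, -1.0]]
contact_force: [-1.5, 1.8, 7.4]
width: 0.0583
```

Contact (7 N up). Release and lift away.

>>> {"api": "step_arm", "payload": {
  "commands": [0, 0, -0.05, 0, 0, 0, 0.3, 0, 0, -0.05, 0, 0, 0, 0, 0, 0, -0.05, 0, 0, 0, 0, 0, 0, -0.05, 0, 0, 0, 0, 0, 0, -0.05, 0, 0, 0, 0]
}}

```text
time_s: 28.1
tcp_pos: [0.4535, -0.403, -0.0099]
orientation: [[-0.089, -0.996, -0.0], [-0.996, 0.089, -0.0], [0.0, 0.0, -1.0]]
contact_force: [0.6, -0.4, 0.1]
width: 0.0854
```

>>> {"api": "step_arm", "payload": {
  "commands": [0, 0, -0.6, 0, 0, 0, 0, 0, 0, -2, 0, 0, 0, 0, 0, 0, -4, 0, 0, 0, 0, 0, 0, -6, 0, 0, 0, 0, 0, 0, -8, 0, 0, 0, 0, 0, 0, -9.5, 0, 0, 0, 0, 0, 0, -9.5, 0, 0, 0, 0, 0, 0, -9.5, 0, 0, 0, 0]
}}

```text
time_s: 28.9
tcp_pos: [0.4538, -0.4033, 0.2284]
orientation: [[-0.089, -0.996, 0.001], [-0.996, 0.089, -0.001], [0.001, -0.002, -1.0]]
contact_force: [0.7, 0.3, -0.4]
width: 0.0854
```

Run:
```python
from h import *
cmd([.4525,-.4035,.0],down(np.radians(174.87)))
c=vision.camera_params("wrist");p,d=vision.read_camera("wrist");cv2.imwrite("pics/w24.png",p)
P=cloud(c,d);r=np.hypot(P[...,0]-.453,P[...,1]+.397)
m=(P[...,2]>.034)&(P[...,2]<.055)&(r<.075)
print("tin",m.sum(),np.median(P[m][:,2]),cv2.minAreaRect(P[m][:,:2].astype(np.float32)),np.linalg.lstsq(np.c_[P[m][:,:2],np.ones(m.sum())],P[m][:,2],rcond=None)[0])
m=(P[...,2]>.012)&(P[...,2]<.028)&(r<.09)
print("board",cv2.minEnclosingCircle(P[m][:,:2].astype(np.float32)))
p,d=vision.read_camera("top");cv2.imwrite("pics/t24.png",cv2.resize(p[190:290,140:500],(792,220),interpolation=3))
p,d=vision.read_camera("scene");cv2.imwrite("pics/s24.png",cv2.resize(p[120:390,200:480],(622,600)))
```

```text
cmd [0.   0.07 9.14] [-0.01 -0.01  0.  ] | t 28.9 tcp [ 0.4538 -0.4033  0.2284] head 174.87 tilt [ 0.0015 -0.0015] F [ 0.7  0.3 -0.4] w 0.0854
tin 8019 0.04101587605319384 ((0.45467767119407654, -0.39611202478408813), (0.10431221127510071, 0.062777578830719), 85.31073760986328) [ 0.00143541 -0.00072395  0.04019678]
board ((0.4544968008995056, -0.3980523645877838), 0.07514291256666183)
```

View pics/w24.png

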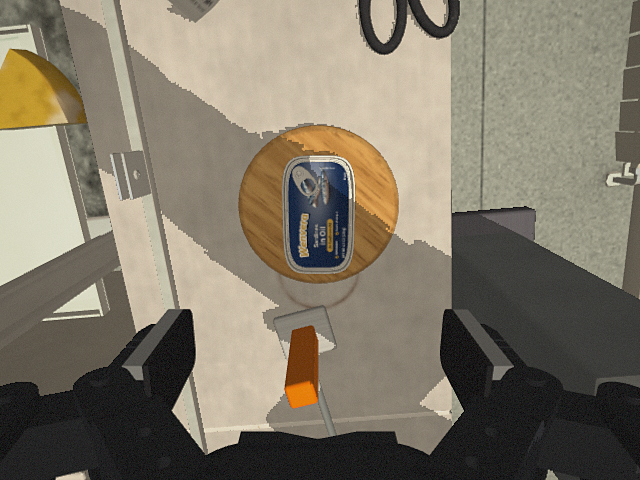

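View pics/s24.png

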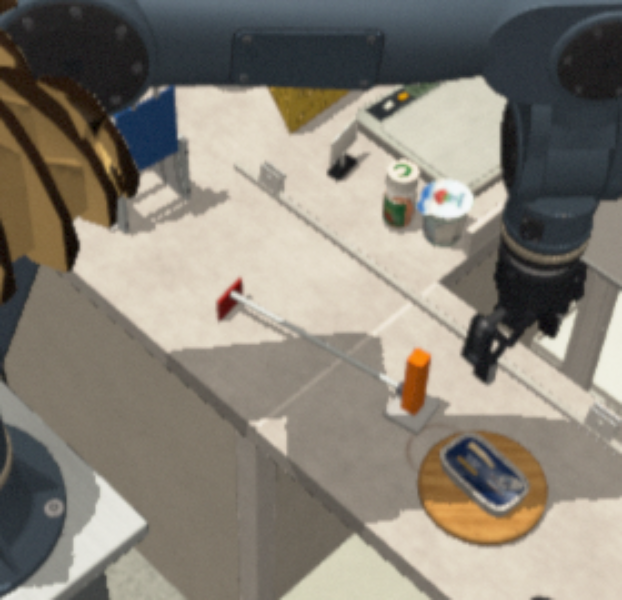

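View pics/t24.png

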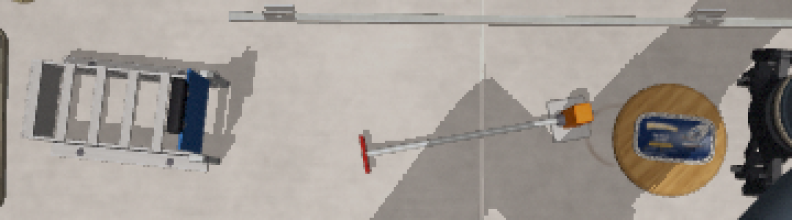

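Run:
```python
from h import *
p,d=vision.read_camera("top");P=cloud(vision.camera_params("top"),d)
m=(P[...,2]>.2)&(P[...,1]>.15)&(P[...,1]<.25)&(abs(P[...,0]-.47)<.06);print("bar top",m.sum(),np.median(P[m][:,2]))
m=(P[...,2]>.1)&(np.hypot(P[...,0]-.481,P[...,1]+.265)<.03);print("handle top",np.median(P[m],0))
print(monitor.state()["time_s"],monitor.state()["contact_force"]);print(ticket.finish_job())
```

```text
bar top 230 0.24635704658944707
handle top [ 0.47931619 -0.26402295  0.10823347]
29.1 [-0.42539397 -0.51469834 -0.57746997]
the job is handed in; nothing more can be done
None
```

The job is handed in at about 29 s. The gate is up, the tin is drawn out and set on the board, and the hook is back on the worktop.

**What I did:**
- I pulled the gate up until the wrist force jumped to about 60–70 N, which I took as the top stop.
- With the hook I went in over the tin, dropped behind it and drew it out to about 0.11 m in front of the mouth.
- I stood the hook back in its starting place, then gripped the tin and set it on the board.

**Last checks:**
- **Tin:** it lies flat and lid up, about 2 mm from the measured middle of the board. The lid reads at 0.041 m; the true height should be 0.044 m, and the camera read the lid about 3 mm low throughout.
- **Hook:** it stands upright, with its handle top at about 0.108 m.
- **Gripper:** it is open and clear of everything, with no contact force.
- **Gate:** the bar top reads about 0.246 m, against 0.166 m before the pull. That is a rise of roughly 81 mm if the gate was fully shut at the start, or about 88 mm if I go by the stated bar height. It held against its stop when I pulled, but by the camera alone the margin over 80 mm is thin.

**What failed or disagreed:**
- **First tin grasp missed:** the fingers closed above the tin. The camera showed the fingertips about 30 mm farther back than the stated TCP. I went lower and the second grasp held; the tips pressed on the worktop with about 19 N while closing.
- **Bar height:** the start reading was about 8 mm above the stated 0.158 m, so either the gate started slightly raised or the reading was off.

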